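Knock two piles of serving boards square

TASK

One of the two piles of bamboo serving boards has a broken board on top: put that one flat in the red scrap tray. Knock both piles of good boards square, home into their own corners of the steel stop, so that every board lies flush against the back fence and the divider; slide the good boards, never lift or tip them off their piles, and leave the things standing around where they are.

Things in the scene. Friction and masses are not known exactly. Their poses are not given: they have to be found in the camera images.
- stop: T-shaped steel stop, fixed, 38 mm high. Origin: on the counter where its fences meet. Back fence: along its y, 150 mm each way, 6 mm thick, working face x = 0 looking to -x (to the robot). Divider: from the origin 120 mm along -x, 8 mm thick, faces at y = +-4 mm. Left pile's corner on the divider's +y side, right pile's on the -y side
- left_home (a point): point on the counter under the centre of a left-pile board that is fully home (x = -55, y = +52 mm in the stop's frame; board's sides parallel to the fences). Friction is high: a skewed board pushed at one point can jam against a fence, a broad or two-point push squares it
- right_home (a point): the same for the right pile (x = -55, y = -52 mm in the stop's frame)
- left1_mid (a point): centre of a good rectangular bamboo serving board, 110 (its x) x 96 (its y) x 10 mm, 60 to 110 g; number 1 from the bottom of the left pile, on the stop's +y side
- left2_mid (a point): centre of a good rectangular bamboo serving board, 110 (its x) x 96 (its y) x 10 mm, 60 to 110 g; number 2 from the bottom of the left pile, on the stop's +y side
- left3_mid (a point): centre of a good rectangular bamboo serving board, 110 (its x) x 96 (its y) x 10 mm, 60 to 110 g; number 3 from the bottom of the left pile, on the stop's +y side
- right1_mid (a point): centre of a good rectangular bamboo serving board, 110 (its x) x 96 (its y) x 10 mm, 60 to 110 g; number 1 from the bottom of the right pile, on the stop's -y side
- right2_mid (a point): centre of a good rectangular bamboo serving board, 110 (its x) x 96 (its y) x 10 mm, 60 to 110 g; number 2 from the bottom of the right pile, on the stop's -y side
- right3_mid (a point): centre of a good rectangular bamboo serving board, 110 (its x) x 96 (its y) x 10 mm, 60 to 110 g; number 3 from the bottom of the right pile, on the stop's -y side
- top_mid (a point): centre of a good rectangular bamboo serving board, 110 (its x) x 96 (its y) x 10 mm, 60 to 110 g; the one lying fourth, on top of either the left or the right pile (the broken board is on the other)
- broken_mid (a point): middle of the broken board, same bamboo and 10 mm thick, lying on top of one pile of three: 58 mm wide (its y) and 110 mm long (its x, from -43 mm to +67 mm from this point); full width from -43 to +37 mm, and only a 30 mm wide tongue beyond; 45 g
- scrap: red open scrap tray fixed on the counter, 160 (its x) x 190 (its y) mm, 40 mm high, walls and floor 4 mm; origin under its centre; it stands left or right
- cutlery: black cutlery tray of the same size with wooden forks, fixed on the other side, a bystander; origin under its centre
- shaker: small steel salt shaker, 36 mm across, 55 mm tall, a loose bystander to be left alone; origin at the centre of its underside
- sauce: red sauce bottle with a yellow cap, 48 mm across, 150 mm tall, a loose bystander to be left alone; origin at the centre of its underside
- jar: amber glass jar, 60 mm across, 85 mm tall, a loose bystander to be left alone; origin at the centre of its underside
- forks: round cardboard cup of wooden forks, 68 mm across, 155 mm tall with the forks, a loose bystander to be left alone; origin at the centre of its underside
- boats: pile of paper food boats, 85 x 65 mm, 75 mm tall, a loose bystander to be left alone; origin at the centre of its underside

How it is judged:
At the end, for the whole second after the job is handed in: Every good board lies flat in its corner, within 3 mm of flush with back fence and divider and turned less than 0.05 rad; the fourth board is still on top of its pile; the broken board lies flat and still on the floor of the scrap tray (x of left1_mid in the frame of stop between -0.058 and -0.052 m and y of left1_mid in the frame of stop between 0.049 and 0.055 m and angle between the x axis of each of left1_mid, left2_mid, left3_mid, right1_mid, right2_mid, right3_mid, top_mid and the x axis of stop, either way round below 0.05 rad and angle between each of left1_mid, left2_mid, left3_mid, right1_mid, right2_mid, right3_mid, top_mid's own z axis and vertical below 0.05 rad and x of left2_mid in the frame of stop between -0.058 and -0.052 m and y of left2_mid in the frame of stop between 0.049 and 0.055 m and x of left3_mid in the frame of stop between -0.058 and -0.052 m and y of left3_mid in the frame of stop between 0.049 and 0.055 m and x of right1_mid in the frame of stop between -0.058 and -0.052 m and y of right1_mid in the frame of stop between -0.055 and -0.049 m and x of right2_mid in the frame of stop between -0.058 and -0.052 m and y of right2_mid in the frame of stop between -0.055 and -0.049 m and x of right3_mid in the frame of stop between -0.058 and -0.052 m and y of right3_mid in the frame of stop between -0.055 and -0.049 m and x of top_mid in the frame of stop between -0.058 and -0.052 m and (y of top_mid in the frame of stop between 0.049 and 0.055 m or y of top_mid in the frame of stop between -0.055 and -0.049 m) and height (world z) of top_mid above 0.03 m and x of broken_mid in the frame of scrap between -0.075 and 0.075 m and y of broken_mid in the frame of scrap between -0.09 and 0.09 m and height (world z) of broken_mid below 0.03 m and angle between broken_mid's own z axis and vertical below 0.25 rad and linear speed of broken below 0.02 m/s); the robot touches nothing.
It fails at once if a good board is lifted or tipped up from its pile (by more than 25 mm or 0.5 rad) (height (world z) of any of left1_mid, right1_mid above 0.03 m or height (world z) of any of left2_mid, right2_mid above 0.04 m or height (world z) of any of left3_mid, right3_mid above 0.05 m or height (world z) of top_mid above 0.06 m or angle between any of left1_mid, left2_mid, left3_mid, right1_mid, right2_mid, right3_mid, top_mid's own z axis and vertical above 0.5 rad).
It fails at once if a bystander is moved by more than 25 mm or knocked over (distance of any of shaker, sauce, jar, forks, boats from where it was at the start of the episode above 0.025 m or angle between any of shaker, sauce, jar, forks, boats's own z axis and vertical above 0.4 rad).
It also fails if it takes over 72 s, if anything falls off the work surface, if the arm or the gripper's body presses on something with over 40 N, if the wrist force passes 120 N, or if a joint passes its speed limit or range.

ROBOT

A 7-joint arm with a two-finger parallel gripper is mounted at the origin on the work surface. World frame = base frame: x ahead of the robot, y to its left, z up, the work surface at z = 0. Lengths are in m, angles in rad, forces in N, time in s.
With the tool pointing down it reaches from about 0.35 to 0.9 m from the base axis. Payload 8.1 kg.
Tool frame: the origin (TCP) lies between the finger pads; the fingertips stand 14 mm ahead of it and the grasp point (between the pads) lies 5 mm behind it; y points along the fingers, z is the direction in which the jaws open and shut, and the axes are right-handed (so a half turn about y gives the same grasp; the last joint's range is limited). The gripper opens to 85 mm and grips with 20 to 120 N. Pads are 22 mm wide; open, the fingers measure 114 mm over their backs; the gripper's body (76 mm by 85 mm) begins 54 mm behind the grasp point. The pads swing forward as they close: fully open they stand 13 mm farther back than shut.
Start: joints at [1.213, 0.434, 0.025, 1.573, -0.012, 1.134, -0.075], TCP at [0.158, -0.605, 0.245] pointing down, gripper open.
Joint ranges: [-2.62, 2.62], [-0.44, 2.09], [-1.27, 1.32], [0.08, 2.57], [-1.32, 4.46], [0.12, 2], [-2.74, 2.74]. Speed limits (rad/s): [2.22, 2.22, 3.01, 3.01, 3.14, 3.14, 3.14].

INTERFACE

Orientations are given as a unit quaternion [w, x, y, z].
In Python, from plant import r gives the robot as it stands.
- The arm moves only by the tool move_arm, never from a script. Its argument "increments" is a list of rows, each a list of 3 entries, a list of its own where there are three numbers: the shift along the tool's x, y, z scaled (see below), then the turn, a rotation vector about the tool's x, y, z scaled (see below), then the closure, from 0 (fully open) to 1 (shut). In form: [[[tx, ty, tz], [wx, wy, wz], claw], ...]. A call has 1 to 12 rows; each row shifts and turns the commanded pose from where the row before left it, along the tool's axes as they then stand; what a row does not reach is not made up. The controller multiplies each number of a shift by 200 mm and each number of a turn by 2 pi rad. A row lasts 1/10 s, in which the tool goes at most 50 mm and 8.59 degrees, less where a joint would pass 70% of its speed; a pose out of reach is approached as far as the arm can. A call with a number of a shift or a turn outside -1 to 1 is refused whole. A call with a gripper value outside its range is refused whole. The fingers move at their own pace and stop on an object; "newtons" is the grip in N (left out, the last holds). Time passes only in rows, so rows that do not move let the fingers close. It gives the time, the measured TCP pose, the force and the opening at its end, in the units of the state.
- r.state(): the state, without advancing time (a new reading comes with each control period).
- r.snapshot(name): name is "scene" or "top" or "wrist"; returns the picture (400x640x3 uint8, blue, green, red); there is no depth.
- r.camera_model(name): a dict with "fovy" (degrees; the focal length in pixels is half the picture's height over the tangent of half this angle, whatever the lens; pixels are square), "cx", "cy" (the principal point, pixels), "cam_to_world" (4x4, takes a point from camera to world coordinates); the wrist camera has in their place "hand_eye" (4x4, takes a point from camera to tool coordinates, whose origin is the TCP and whose axes are the tool frame's). Camera axes: x right, y down, z forward; pixel columns grow to the right and rows downward; lengths in m; the calibration is good to about 2 mm. The wrist camera is an equidistant fisheye: a pixel r from the principal point sees the ray r / f radians off the axis. A picture is of the moment at which its call begins: read the wrist's pose just before it. camera_model takes no time and is no camera call.
- r.close_job(): hands the job in, once; it reports no verdict.
The state is a dict: "clock": time; "qpos": joint angles; "qvel": joint speeds; "effort": joint torques, N m; "tcp_pos": TCP position; "ee_rot": TCP orientation; "contact_force": force on the tool from outside, world axes, zero at the start; "torque": the same for the moment, N m; "width": opening from 0.0 (shut) to 1.0 (fully open).
Only numpy, scipy, OpenCV 4.12 (cv2) and the standard library are available. Lean on these libraries where they do the work, as an engineer would, in place of code of your own. Each camera call takes 0.05 s, during which the arm holds its last target.

## Working session

There is one attempt and no reset: what is moved stays moved. The work goes in short steps, Python scripts to look and compute and a tool call to move; the robot and the scene stay as the last step left them, time stands still between calls to the robot, and variables do not carry over. Pictures are saved under pics/ and viewed, and the job is handed in when it is done.

Besides the shell and the picture viewer there is one more tool, called after "Call:" as name([rows], argument=value, ...), one row to a line, values as JSON. move_arm: Moves the arm, as the interface text tells. Shifts and turns lie within -1 to 1; 1 stands for 200 mm of shift or 2 pi rad of turn. Its arguments: {"type":"object","properties":{"increments":{"type":"array","items":{"type":"array"}},"newtons":{"type":"number"}},"required":["increments"]}

```bash
ls; mkdir -p pics; python3 - <<'E'
from plant import r
import cv2
s=r.state(); print(s)
for n in ("scene","top","wrist"):
    cv2.imwrite(f"pics/{n}0.png", r.snapshot(n)); print(n, r.camera_model(n))
E
```

```text
pics
{'clock': 0.0, 'qpos': array([ 1.21339521,  0.43524913,  0.0250002 ,  1.57412331, -0.01158728,
        1.13400769, -0.07509202]), 'qvel': array([-0.00135116, -0.00161945,  0.00101822, -0.0016134 , -0.00042128,
       -0.00091617, -0.0013048 ]), 'effort': array([ 4.68453818e-04, -6.70492673e+01,  1.02537006e+00, -3.16218638e+01,
        1.55474263e-02,  1.24032103e-02,  2.46693298e-05]), 'tcp_pos': array([ 0.15733333, -0.60435582,  0.2444999 ]), 'ee_rot': array([ 0.0896801 , -0.08994734,  0.70194466, -0.70081427]), 'contact_force': array([ 0.12749004,  0.46871142, -0.1139313 ]), 'torque': array([-0.01067351,  0.01608154, -0.03252859]), 'width': 1.0012865770382353}
scene {'fovy': 48.37404124888663, 'cx': 316.61897918344107, 'cy': 208.21134248128536, 'cam_to_world': array([[ 6.29468664e-01,  6.63948848e-01, -4.03659668e-01,
         1.09872689e+00],
       [ 7.77025603e-01, -5.38294628e-01,  3.26297573e-01,
        -3.72257548e-01],
       [-6.42933230e-04, -5.19047995e-01, -8.54744854e-01,
         1.06468738e+00],
       [ 0.00000000e+00,  0.00000000e+00,  0.00000000e+00,
         1.00000000e+00]])}
top {'fovy': 42.694397938478374, 'cx': 315.5526236243768, 'cy': 202.94215906817126, 'cam_to_world': array([[ 0.02074372, -0.98118675,  0.19194337,  0.36938931],
       [-0.99976571, -0.02154478, -0.00208704, -0.01397173],
       [ 0.00618315, -0.19185511, -0.98140378,  1.26957612],
       [ 0.        ,  0.        ,  0.        ,  1.        ]])}
wrist {'fovy': 65.70646984690485, 'cx': 319.9687881145882, 'cy': 200.9349847921962, 'hand_eye': array([[-7.15657316e-04,  9.53904214e-01,  3.00110377e-01,
        -7.79897238e-02],
       [-5.84069120e-04, -3.00110801e-01,  9.53904170e-01,
        -1.28807524e-01],
       [ 9.99999573e-01,  5.07383295e-04,  7.71922486e-04,
         7.28838376e-04],
       [ 0.00000000e+00,  0.00000000e+00,  0.00000000e+00,
         1.00000000e+00]])}
```

View pics/scene0.png

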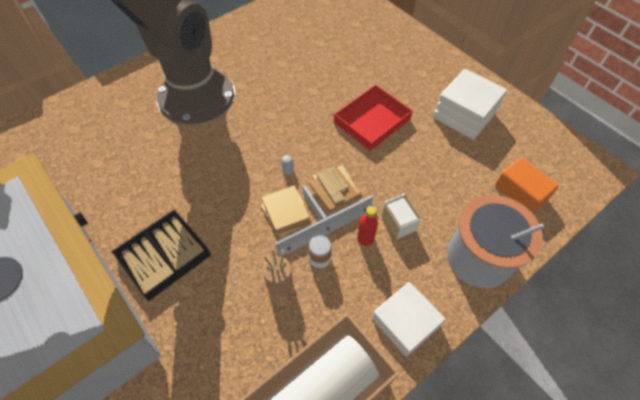

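View pics/top0.png

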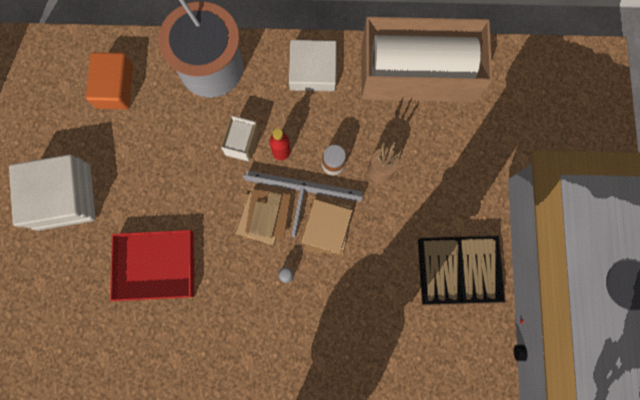

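View pics/wrist0.png

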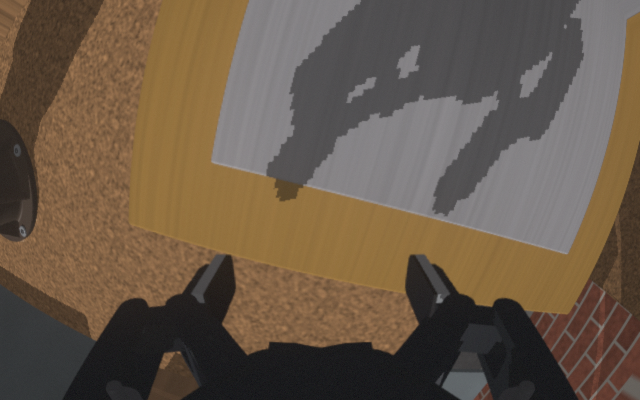

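The top view shows the broken board on the left pile (~265,213), the good fourth board on the right pile (~328,223), and the stop's junction at ~(303,187). The red tray is at ~(152,265), and the shaker is just in front of the divider at ~(285,275). I'll zoom in next.

```bash
cat > h.py <<'E'
import numpy as np, cv2
from plant import r
from scipy.spatial.transform import Rotation as R
def K(n):
    m=r.camera_model(n); return m, 200/np.tan(np.radians(m['fovy']/2))
def ray(n,px,T=None):
    m,f=K(n); px=np.atleast_2d(np.asarray(px,float)); d=(px-[m['cx'],m['cy']])
    if n=='wrist':
        rr=np.linalg.norm(d,axis=1,keepdims=True); th=rr/f
        v=np.hstack([d/np.maximum(rr,1e-9)*np.sin(th),np.cos(th)]); M=T@m['hand_eye']
    else:
        v=np.hstack([d/f,np.ones((len(d),1))]); M=m['cam_to_world']
    return M[:3,3], v@M[:3,:3].T
def cast(n,px,z,T=None):
    o,v=ray(n,px,T); return o+v*((z-o[2])/v[:,2:3])
def proj(n,P,T=None):
    m,f=K(n); M=m['cam_to_world'] if n!='wrist' else T@m['hand_eye']
    q=(np.atleast_2d(P)-M[:3,3])@M[:3,:3]
    if n=='wrist':
        rho=np.linalg.norm(q[:,:2],axis=1,keepdims=True); th=np.arctan2(rho,q[:,2:3])
        return q[:,:2]/rho*th*f+[m['cx'],m['cy']]
    return q[:,:2]/q[:,2:]*f+[m['cx'],m['cy']]
def Tt(s=None):
    s=s or r.state(); q=s['ee_rot']; T=np.eye(4); T[:3,:3]=R.from_quat([q[1],q[2],q[3],q[0]]).as_matrix(); T[:3,3]=s['tcp_pos']; return T
E
python3 - <<'E'
from h import *
np.set_printoptions(precision=4,suppress=True)
t=cv2.imread('pics/top0.png'); s=cv2.imread('pics/scene0.png')
cv2.imwrite('pics/topz.png',cv2.resize(t[100:290,200:390],None,fx=4*.75,fy=3,interpolation=cv2.INTER_CUBIC))
cv2.imwrite('pics/topz.png',cv2.resize(t[160:260,220:380],None,fx=5,fy=5,interpolation=cv2.INTER_CUBIC))
cv2.imwrite('pics/scenez.png',cv2.resize(s[150:260,250:410],None,fx=5,fy=5,interpolation=cv2.INTER_CUBIC))
print(Tt())
for nm,p in dict(shaker=(285,275),sauce=(281,150),jar=(334,160),boats=(238,145),forks=(388,160),tray=(152,270)).items(): print(nm,cast('top',p,0.02))
E
```

```text
[[-0.9677 -0.0004  0.2519  0.1574]
 [-0.2519  0.0011 -0.9677 -0.6045]
 [ 0.0001 -1.     -0.0012  0.2447]
 [ 0.      0.      0.      1.    ]]
shaker [[0.4345 0.0536 0.02  ]]
sauce [[0.7488 0.0739 0.02  ]]
jar [[ 0.7255 -0.061   0.02  ]]
boats [[0.7595 0.1836 0.02  ]]
forks [[ 0.7286 -0.1977  0.02  ]]
tray [[0.4397 0.3759 0.02  ]]
```

View pics/topz.png

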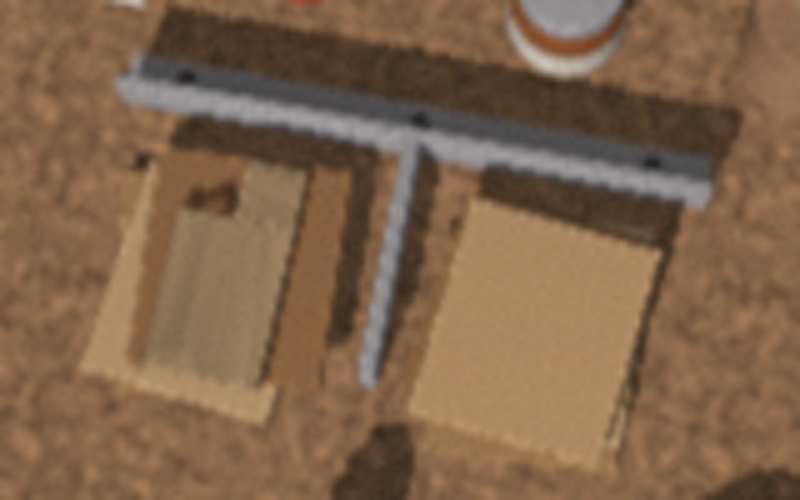

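View pics/scenez.png

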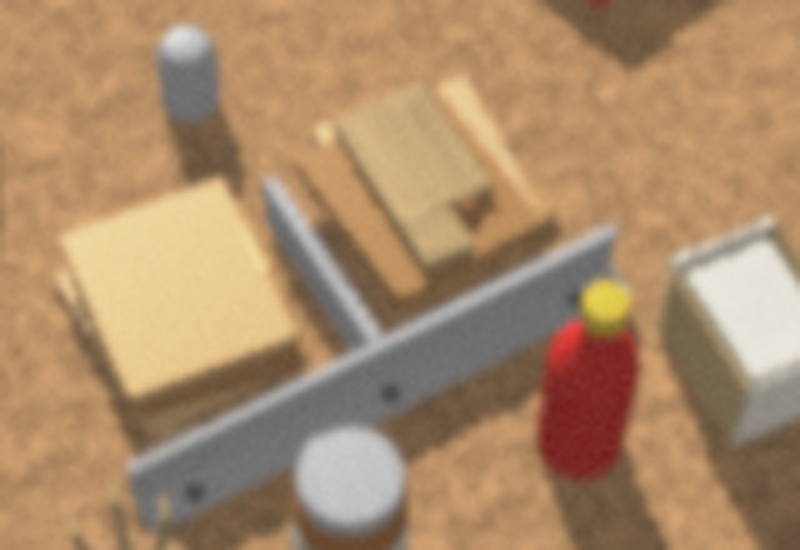

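Call:
move_arm([
  [[-0.19, 0, -0.16], [0, 0, 0], 0],
  [[-0.19, 0, -0.16], [0, 0, 0], 0],
  [[-0.19, 0, -0.16], [0, 0, 0], 0],
  [[-0.19, 0, -0.16], [0, 0, 0], 0],
  [[-0.19, 0, -0.16], [0, 0, 0], 0],
  [[-0.19, 0, -0.16], [0, 0, 0], 0],
  [[-0.19, 0, -0.16], [0, 0, 0], 0],
  [[-0.19, 0, -0.16], [0, 0, 0], 0],
  [[-0.19, 0, -0.16], [0, 0, 0], 0],
  [[-0.19, 0, -0.16], [0, 0, 0], 0],
  [[-0.19, 0, -0.16], [0, 0, 0], 0],
  [[-0.19, 0, -0.16], [0, 0, 0], 0],
])

```text
clock: 1.35
tcp_pos: [0.5027, -0.1166, 0.2453]
ee_rot: [-0.09, 0.09, -0.701, 0.701]
contact_force: [0.8, -0.6, 0.3]
width: 0.998
```

Call:
move_arm([
  [[-0.19, 0, -0.16], [0, 0, 0], 0],
  [[-0.19, 0.04, -0.16], [0, 0, 0], 0],
  [[-0.19, 0.04, -0.16], [0, 0, 0], 0],
  [[0, 0, 0], [0, 0.023, 0], 0],
  [[0, 0, 0], [0, 0.023, 0], 0],
  [[0, 0, 0], [0, 0.022, 0], 0],
  [[0, 0, 0], [0, 0, 0], 0],
])

```text
clock: 2.05
tcp_pos: [0.5876, 0.003, 0.2291]
ee_rot: [0.062, -0.061, -0.704, 0.705]
contact_force: [-0.7, -0.6, -1.3]
width: 0.996
```

```bash
python3 - <<'E'
from h import *
np.set_printoptions(precision=4,suppress=True)
s=r.state(); T=Tt(s); print(s['clock'],s['qpos'],s['contact_force'],s['width']); print(T)
im=r.snapshot('wrist'); cv2.imwrite('pics/w1.png',im); np.save('T1.npy',T)
cv2.imwrite('pics/w1v.png',cv2.resize(im,(800,500),interpolation=cv2.INTER_CUBIC))
E
```

```text
2.05 [ 0.0614  0.402  -0.2182  1.6737  0.0965  1.0771 -1.931 ] [-0.6597 -0.5902 -1.2713] 0.9960855413858342
[[-0.9848 -0.0007 -0.1736  0.5876]
 [ 0.1736 -0.0003 -0.9848  0.003 ]
 [ 0.0006 -1.      0.0004  0.2291]
 [ 0.      0.      0.      1.    ]]
```

View pics/w1v.png

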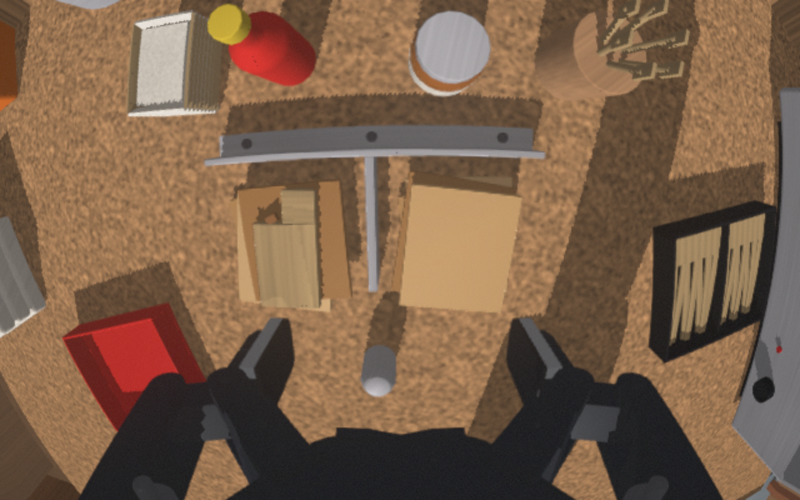

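The wrist view is clear. The fence top runs from (205,162) to (543,156), with the divider at (371,157)-(373,292). The broken board sits at ~(287,250) in the 800 px picture, and the shaker at (378,375). I'll enlarge it to pick corners.

```bash
python3 - <<'E'
from h import *
im=cv2.imread('pics/w1.png')
cv2.imwrite('pics/w1a.png',cv2.resize(im[110:260,150:310],None,fx=5,fy=4*1.0 if 0 else 4,interpolation=cv2.INTER_CUBIC))
a=cv2.resize(im[115:255,160:310],None,fx=4,fy=4,interpolation=cv2.INTER_CUBIC)
b=cv2.resize(im[115:255,300:450],None,fx=4,fy=4,interpolation=cv2.INTER_CUBIC)
for z,n,x0 in((a,'a',160),(b,'b',300)):
    for k in range(0,150,10): cv2.putText(z,str(x0+k),(4*k,8),0,.3,(255,255,255)); cv2.line(z,(4*k,10),(4*k,14),(255,255,255))
    for k in range(0,140,10): cv2.putText(z,str(115+k),(0,4*k+4),0,.3,(255,255,255))
    cv2.imwrite(f'pics/w1{n}.png',z)
E
```

```text
(no output)
```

View pics/w1a.png

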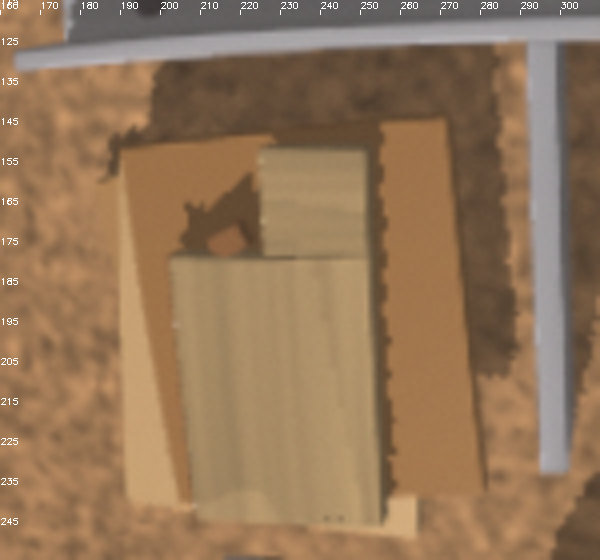

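View pics/w1b.png

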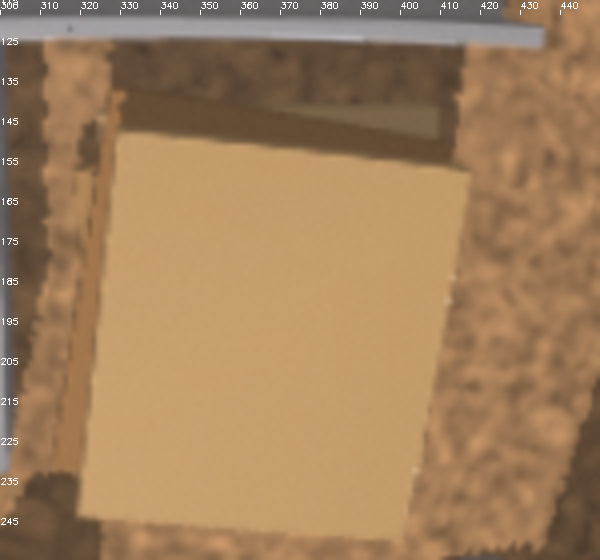

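```bash
cat > tools.py <<'E'
from h import *
np.set_printoptions(precision=4,suppress=True)
def stop_from(wp_fl,wp_fr,div_end):
    d=(wp_fl-wp_fr)[:2]; y=d/np.linalg.norm(d)
    return y
E
python3 - <<'E'
from h import *
np.set_printoptions(precision=4,suppress=True)
T=np.load('T1.npy')
c=lambda p,z: cast('wrist',p,z,T)[:,:2]
fl,fr,o1,o2=c([(164,132.5),(436,127),(292,125.5),(301,125)],.038)
de=c([(295,233.5),(302,233.5)],.038)
print('fence ends',fl,fr,np.linalg.norm(fl-fr)); yv=(fl-fr)/np.linalg.norm(fl-fr); print('yaw deg of x',np.degrees(np.arctan2(-yv[0],yv[1])))
print('mid',(fl+fr)/2,'junction',(o1+o2)/2, 'divend',de.mean(0)); dv=(o1+o2)/2-de.mean(0); print('div len',np.linalg.norm(dv),'yaw',np.degrees(np.arctan2(dv[1],dv[0])))
O=((fl+fr)/2+(o1+o2)/2)/2
yaw=np.arctan2(-yv[0],yv[1]); xs=np.array([np.cos(yaw),np.sin(yaw)]); ys=np.array([-xs[1],xs[0]])
np.save('stop.npy',[*O,yaw]); 
f=lambda P:np.c_[(P-O)@xs,(P-O)@ys]*1000
# broken corners z=.04
b=c([(203,178.5),(251.5,178.5),(255,246),(207.5,244.5),(225,152),(251.5,151.5)],.04); print('broken',f(b)); print(b)
ax=(b[0]+b[1])/2-(b[2]+b[3])/2; print('broken yaw',np.degrees(np.arctan2(ax[1],ax[0])), 'mid', (b[2]+b[3])/2+ax/np.linalg.norm(ax)*.043, np.linalg.norm(ax))
t=c([(330,148),(417,158),(400,250),(320,243.5)],.04); print('top board',f(t))
l3=c([(190,152.5),(271,144.5),(281,238)],.03); print('left3',f(l3))
l2=c([(191.5,239.5),(264,249)],.02); print('left2?',f(l2))
print('tray in stop', f(np.array([[.4397,.3759]])), 'shaker',f(np.array([[.4345,.0536]])))
# via top: 
print('O in top', proj('top',[*O,.038]), 'scene',proj('scene',[*O,.038]))
E
```

```text
fence ends [0.6747 0.1645] [ 0.6258 -0.1307] 0.29920440127979864
yaw deg of x -9.41083712817877
mid [0.6503 0.0169] junction [0.6498 0.016 ] divend [0.5317 0.0368]
div len 0.11986679552063373 yaw -9.996084728699655
broken [[ -53.9455  105.263 ]
 [ -55.3099   49.2954]
 [-134.9821   51.703 ]
 [-134.1962  110.4501]
 [ -25.5739   76.8651]
 [ -26.1371   47.5419]]
[[0.614  0.1291]
 [0.6035 0.0741]
 [0.5253 0.0895]
 [0.5357 0.1474]
 [0.6374 0.0965]
 [0.632  0.0676]]
broken yaw -12.129739928380173 mid [0.5726 0.1094] 0.08005158031057309
top board [[ -24.1028  -34.6475]
 [ -33.9893 -128.2073]
 [-142.3506 -116.8829]
 [-131.7279  -23.3206]]
left3 [[ -25.5315  122.5876]
 [ -20.5966   28.0013]
 [-129.1952   22.0912]]
left2? [[-137.4001  140.3783]
 [-148.6475   45.5103]]
tray in stop [[-266.2776  320.2191]] shaker [[-218.7075    1.4066]]
O in top [[302.4972 186.8357]] scene [[324.2282 217.8838]]
```

```bash
python3 - <<'E'
from h import *
np.set_printoptions(precision=1,suppress=True)
im=cv2.imread('pics/w1.png')
for y in (-12,0,14): print(y,proj('wrist',np.array([[x,y,z] for x in(-11,11) for z in(-42.5,-57,42.5)])/1000,np.eye(4)).tolist())
cv2.imwrite('pics/f.png',cv2.resize(im[240:330,170:300],None,fx=6,fy=6,interpolation=cv2.INTER_CUBIC))
E
```

```text
-12 [[224.07102486855473, 266.07294468164855], [194.5648543774007, 264.5234071835562], [414.7837726953237, 266.1800206148903], [230.49863329349816, 305.5975814402921], [202.59988701492728, 303.4513484297141], [408.3597032394219, 305.7017198934871]]
0 [[230.85385874659465, 253.95469559804928], [203.082168265033, 252.85047313445742], [408.0433907815869, 254.05086210267945], [236.17591557448884, 291.8891967338128], [209.79434141986775, 290.23218796594426], [402.71963141847124, 291.983296309488]]
14 [[237.75584741965437, 241.76715842733523], [211.82230602686144, 241.0325645291977], [401.1859159593668, 241.8532390514587], [242.0738993621954, 277.8254690053851], [217.3158202249117, 276.5994805321202], [396.86147768206087, 277.91003796036136]]
```

View pics/f.png

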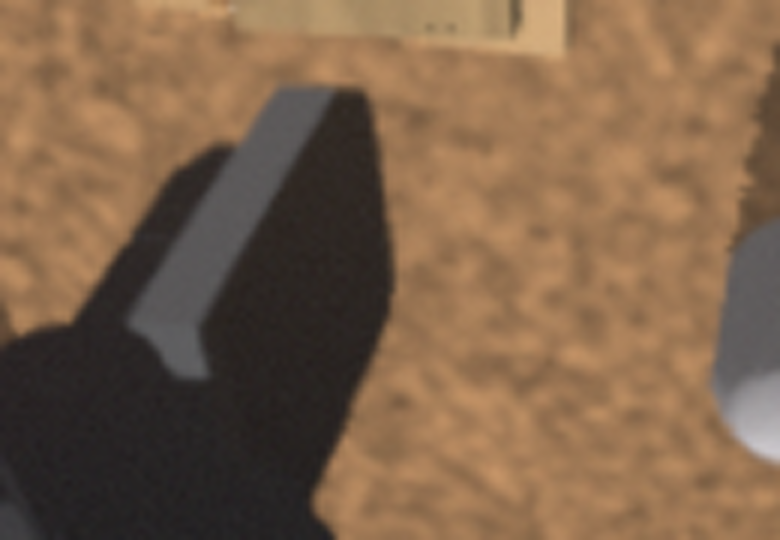

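Call:
move_arm([
  [[0.042, 0, -0.17], [0, 0, 0], 0.18],
  [[0.042, 0, -0.17], [0, 0, 0], 0.18],
  [[0.042, 0.2, -0.085], [0, 0, 0], 0.18],
  [[0.04, 0.2, -0.085], [0, 0.006, 0], 0.18],
  [[0, 0.15, 0], [0, 0, 0], 0.18],
  [[0, 0.1, 0], [0, 0, 0], 0.18],
  [[0, 0, 0], [0, 0, 0], 0.18],
], newtons=30)

```text
clock: 2.8
tcp_pos: [0.5706, 0.1084, 0.0966]
ee_rot: [0.075, -0.071, -0.703, 0.704]
contact_force: [-0.7, 0.1, 0.0]
width: 0.819
```

```bash
python3 - <<'E'
from h import *
np.set_printoptions(precision=4,suppress=True)
s=r.state(); T=Tt(s); print(s['clock'],s['qpos'],s['contact_force'],s['width']); print(T)
m=np.array([.5726,.1094,.04]); print('tool-frame offset of broken mid mm',1000*(T[:3,:3].T@(m-T[:3,3])))
im=r.snapshot('wrist'); cv2.imwrite('pics/w2.png',im); np.save('T2.npy',T)
E
```

```text
2.8 [-0.1233  0.5407 -0.2204  1.824   0.157   0.7992 -2.2007] [-0.6969  0.0854  0.0113] 0.818953435150526
[[-0.9788 -0.0053 -0.2048  0.5706]
 [ 0.2049 -0.0012 -0.9788  0.1084]
 [ 0.0049 -1.      0.0023  0.0966]
 [ 0.      0.      0.      1.    ]]
tool-frame offset of broken mid mm [-2.067  56.5998 -1.573 ]
```

View pics/w2.png

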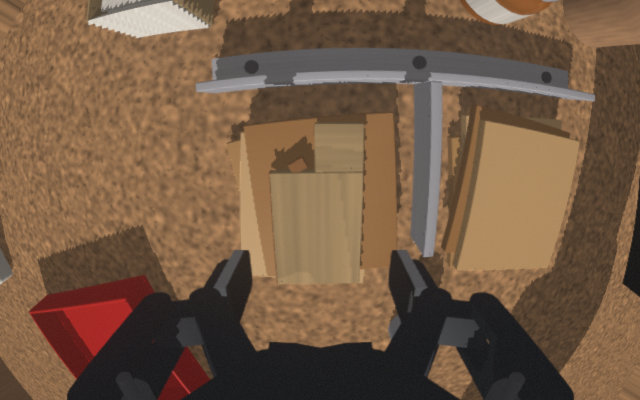

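Call:
move_arm([
  [[-0.01, 0.12, -0.008], [0, 0, 0], 0.18],
  [[0, 0.1, 0], [0, 0, 0], 0.18],
  [[0, 0.05, 0], [0, 0, 0], 0.18],
  [[0, 0, 0], [0, 0, 0], 0.18],
])

```text
clock: 3.25
tcp_pos: [0.5748, 0.1099, 0.0454]
ee_rot: [0.074, -0.074, -0.703, 0.703]
contact_force: [-0.4, -0.2, 0.4]
width: 0.819
```

```bash
python3 - <<'E'
from h import *
np.set_printoptions(precision=4,suppress=True)
s=r.state(); T=Tt(s); print(s['clock'],s['contact_force'],s['width'],T[:3,3])
im=r.snapshot('wrist'); cv2.imwrite('pics/w3.png',im)
E
```

```text
3.25 [-0.3544 -0.2355  0.3661] 0.8190270249755984 [0.5748 0.1099 0.0454]
```

View pics/w3.png

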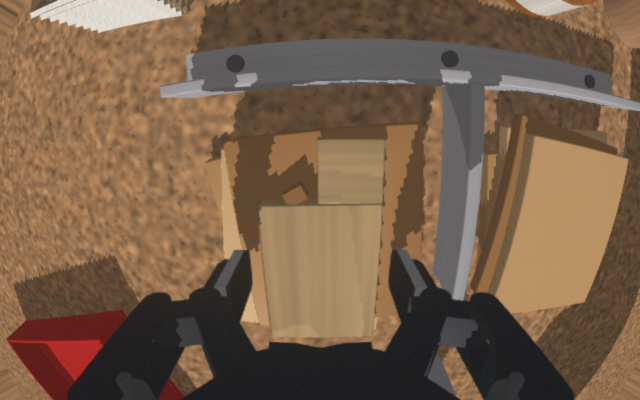

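Call:
move_arm([
  [[0, 0.018, 0], [0, 0, 0], 0.18],
  [[0, 0, 0], [0, 0, 0], 0.45],
  [[0, 0, 0], [0, 0, 0], 0.45],
  [[0, 0, 0], [0, 0, 0], 0.45],
  [[0, 0, 0], [0, 0, 0], 0.45],
])

```text
clock: 3.8
tcp_pos: [0.5755, 0.1102, 0.0427]
ee_rot: [-0.074, 0.075, 0.703, -0.703]
contact_force: [-1.3, -0.7, 6.8]
width: 0.667
```

```bash
python3 - <<'E'
from h import *
np.set_printoptions(precision=4,suppress=True)
s=r.state(); T=Tt(s); print(s['clock'],s['contact_force'],s['width'],T[:3,3])
im=r.snapshot('wrist'); cv2.imwrite('pics/w4.png',im)
E
```

```text
3.8 [-1.2567 -0.6751  6.8272] 0.6669164079314519 [0.5755 0.1102 0.0427]
```

View pics/w4.png

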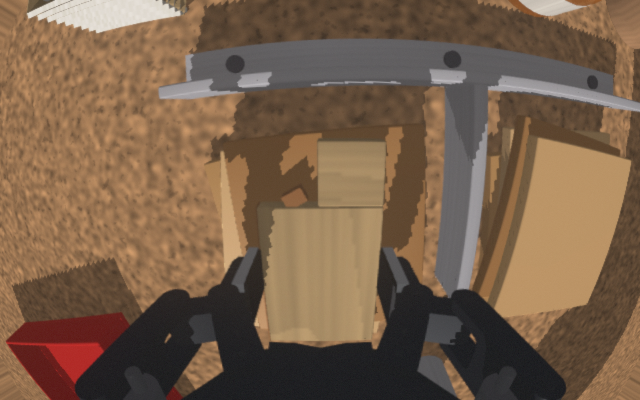

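Call:
move_arm([
  [[0, -0.02, 0], [0, 0, 0], 0.6],
  [[0, -0.06, 0], [0, 0, 0], 0.6],
  [[0, -0.15, 0], [0, 0, 0], 0.6],
  [[0, -0.2, 0], [0, 0, 0], 0.6],
  [[0, -0.1, 0], [0, 0, 0], 0.6],
  [[0, 0, 0], [0, 0, 0], 0.6],
], newtons=40)

```text
clock: 4.45
tcp_pos: [0.5769, 0.1108, 0.1521]
ee_rot: [-0.072, 0.076, 0.704, -0.702]
contact_force: [-0.6, 1.3, 0.2]
width: 0.66
```

```bash
python3 - <<'E'
from h import *
np.set_printoptions(precision=4,suppress=True)
s=r.state(); T=Tt(s); print(s['clock'],s['qpos'],s['contact_force'],s['width']);print(T); np.save('T5.npy',T)
im=r.snapshot('wrist'); cv2.imwrite('pics/w5.png',im)
t=cv2.imread('pics/top0.png'); hsv=cv2.cvtColor(t,cv2.COLOR_BGR2HSV)
m=((hsv[...,0]<8)|(hsv[...,0]>172))&(hsv[...,1]>180); m=m.astype(np.uint8); m[:,:100]=0;m[:220]=0
c=max(cv2.findContours(m,0,2)[0],key=cv2.contourArea); rc=cv2.minAreaRect(c); print(rc); print(cast('top',cv2.boxPoints(rc),.04)); print(cast('top',cv2.approxPolyDP(c,6,True)[:,0].astype(float),.04))
E
```

```text
4.45 [-0.1147  0.477  -0.2324  1.7681  0.1354  0.9055 -2.1863] [-0.6409  1.3193  0.203 ] 0.660051193595875
[[-0.978   0.0063 -0.2087  0.5769]
 [ 0.2087  0.0016 -0.978   0.1108]
 [-0.0058 -1.     -0.0029  0.1521]
 [ 0.      0.      0.      1.    ]]
((151.9443359375, 264.7752685546875), (67.0217056274414, 84.91232299804688), 87.39744567871094)
[[0.5244 0.4828 0.04  ]
 [0.5382 0.279  0.04  ]
 [0.3791 0.2612 0.04  ]
 [0.366  0.46   0.04  ]]
[[0.5294 0.278  0.04  ]
 [0.5203 0.4728 0.04  ]
 [0.3688 0.4604 0.04  ]
 [0.3797 0.2704 0.04  ]]
```

View pics/w5.png

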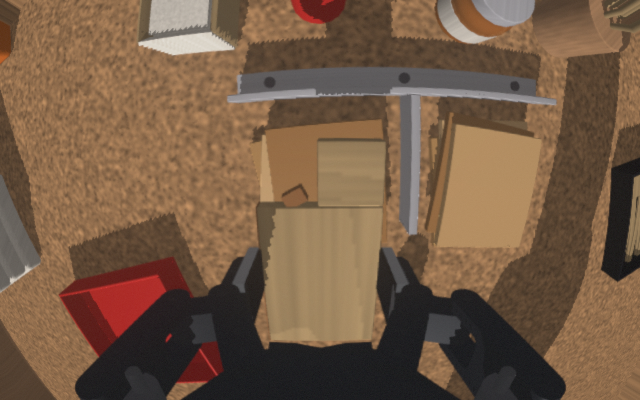

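Call:
move_arm([
  [[0, 0, 0], [0, -0.021, 0], 0.6],
  [[0, 0, 0], [0, -0.021, 0], 0.6],
  [[0.105, 0, -0.22], [0, 0, 0], 0.6],
  [[0.105, 0, -0.22], [0, 0, 0], 0.6],
  [[0.105, 0, -0.22], [0, 0, 0], 0.6],
  [[0.105, 0, -0.22], [0, 0, 0], 0.6],
  [[0.105, 0, -0.22], [0, 0, 0], 0.6],
  [[0.1, 0, -0.22], [0, 0, 0], 0.6],
  [[0, 0, 0], [0, 0, 0], 0.6],
])

```text
clock: 5.4
tcp_pos: [0.43, 0.3743, 0.1473]
ee_rot: [0.022, -0.024, 0.708, -0.705]
contact_force: [0.5, -0.2, -0.6]
width: 0.663
```

```bash
python3 - <<'E'
from h import *
np.set_printoptions(precision=4,suppress=True)
s=r.state(); T=Tt(s); print(s['clock'],s['qpos'],s['contact_force'],s['width']);print(T)
im=r.snapshot('wrist'); cv2.imwrite('pics/w6.png',im)
im=r.snapshot('top'); cv2.imwrite('pics/t6.png',im)
E
```

```text
5.4 [-0.5538  0.475  -0.3502  1.8028  0.1957  0.8977 -2.4971] [ 0.4994 -0.1696 -0.6348] 0.6633432874619496
[[-0.9979 -0.0034  0.0644  0.43  ]
 [-0.0645  0.0036 -0.9979  0.3743]
 [ 0.0032 -1.     -0.0038  0.1473]
 [ 0.      0.      0.      1.    ]]
```

View pics/w6.png

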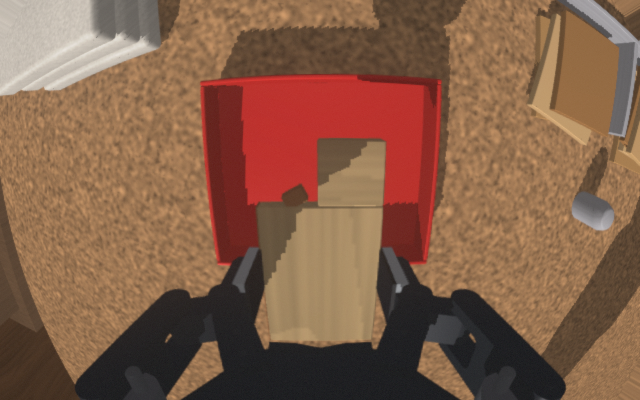

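View pics/t6.png

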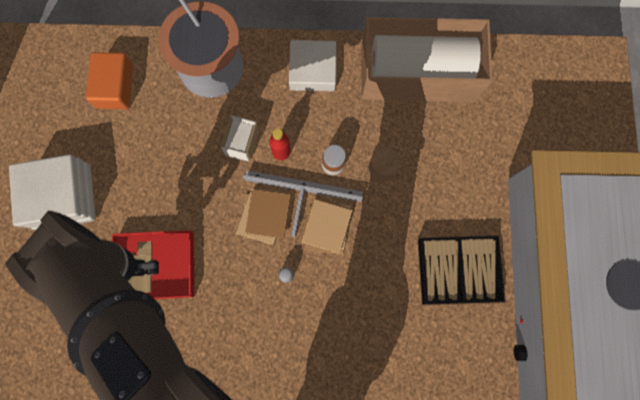

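```bash
python3 - <<'E'
from h import *
np.set_printoptions(precision=4,suppress=True)
T=Tt(); print(cast('wrist',[(202,82),(440,80),(428,263),(218,263)],.04,T), cast('wrist',[(202,82),(440,80),(428,263),(218,263)],.04,T).mean(0))
E
```

```text
[[0.5301 0.4647 0.04  ]
 [0.5426 0.2793 0.04  ]
 [0.385  0.2662 0.04  ]
 [0.3746 0.4553 0.04  ]] [0.4581 0.3664 0.04  ]
```

Call:
move_arm([
  [[-0.068, 0.1, 0.035], [0, 0, 0], 0.6],
  [[0, 0.22, 0], [0, 0, 0], 0.6],
  [[0, 0.18, 0], [0, 0, 0], 0.6],
  [[0, 0.08, 0], [0, 0, 0], 0.6],
  [[0, 0.04, 0], [0, 0, 0], 0.6],
  [[0, 0, 0], [0, 0, 0], 0.6],
])

```text
clock: 6.1
tcp_pos: [0.4501, 0.359, 0.0227]
ee_rot: [-0.018, 0.019, -0.706, 0.708]
contact_force: [0.3, 0.5, -0.1]
width: 0.662
```

```bash
python3 - <<'E'
from h import *
np.set_printoptions(precision=4,suppress=True)
s=r.state(); T=Tt(s); print(s['clock'],s['contact_force'],s['width']);print(T)
im=r.snapshot('wrist'); cv2.imwrite('pics/w7.png',im)
E
```

```text
6.1 [ 0.2533  0.5145 -0.1452] 0.6619543370726529
[[-0.9986 -0.0014  0.052   0.4501]
 [-0.052  -0.0021 -0.9986  0.359 ]
 [ 0.0015 -1.      0.002   0.0227]
 [ 0.      0.      0.      1.    ]]
```

View pics/w7.png

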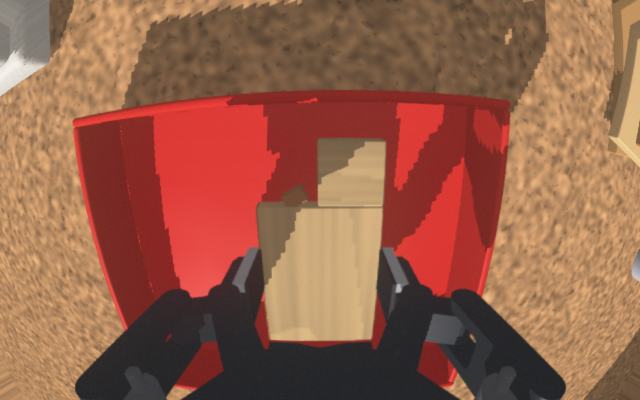

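Call:
move_arm([
  [[0, 0.018, 0], [0, 0, 0], 0.6],
  [[0, 0, 0], [0, 0, 0], 0.6],
  [[0, 0, 0], [0, 0, 0], 0.15],
  [[0, 0, 0], [0, 0, 0], 0.15],
  [[0, 0, 0], [0, 0, 0], 0.15],
  [[0, -0.1, 0], [0, 0, 0], 0.15],
  [[0, -0.2, 0], [0, 0, 0], 0.15],
  [[0, -0.25, 0], [0, 0, 0], 0.15],
  [[0, -0.1, 0], [0, 0, 0], 0.15],
  [[0, 0, 0], [0, 0, 0], 0.15],
])

```text
clock: 7.15
tcp_pos: [0.4514, 0.3624, 0.1541]
ee_rot: [0.021, -0.017, 0.708, -0.705]
contact_force: [0.8, 0.2, 0.7]
width: 0.852
```

```bash
cat >> h.py <<'E'
np.set_printoptions(precision=4,suppress=True)
O=np.array([.650,.0165]); YAW=np.radians(-9.7)
RS=np.array([[np.cos(YAW),-np.sin(YAW)],[np.sin(YAW),np.cos(YAW)]])
def w2s(P): return (np.atleast_2d(P)[:,:2]-O)@RS*1000
def go(x,y,z,ang=180):
    """ang: desired angle (deg) of tool x axis in stop frame; x,y,z mm. prints total increments: turn first, shift in FINAL axes; shift in CURRENT axes"""
    s=r.state(); T=Tt(s); tgt=np.r_[O+RS@np.array([x,y])/1000,z/1000]
    a=np.degrees(np.arctan2(T[1,0],T[0,0])); want=ang+np.degrees(YAW); d=(want-a+180)%360-180
    th=np.radians(want); F=np.c_[[np.cos(th),np.sin(th),0],[0,0,-1],[np.sin(th),-np.cos(th),0]]
    v=tgt-T[:3,3]
    print('clock',s['clock'],'F',s['contact_force'],'w',s['width'],'q7',s['qpos'][6]); print('now in stop',w2s(T[:3,3])[0],T[2,3]*1000,'ang',a-np.degrees(YAW),'tilt',T[:,1][:3])
    print('turn y units',-d/360,' shift final axes',F.T@v*5,' shift current axes',T[:3,:3].T@v*5)
E
python3 - <<'E'
from h import *
go(-180,80,110)
im=r.snapshot('wrist'); cv2.imwrite('pics/w8.png',im)
E
```

```text
clock 7.15 F [0.7928 0.187  0.7399] w 0.8524799826263897 q7 -2.468651475787088
now in stop [-254.0595  307.495 ] 154.0601546448958 ang -167.22964108921664 tilt [ 0.0051  0.0043 -1.    ]
turn y units 0.03547321919662036  shift final axes [-0.3703  0.2203 -1.1375]  shift current axes [-0.1085  0.216   1.1921]
```

View pics/w8.png

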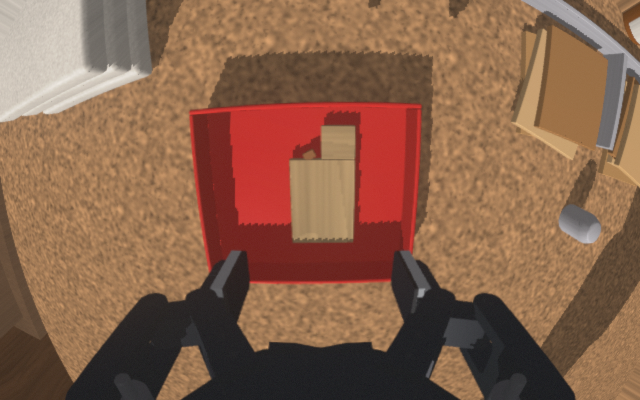

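```bash
sed -i 's/\[np.sin(th),-np.cos(th),0\]/[-np.sin(th),np.cos(th),0]/' h.py
```

Call:
move_arm([
  [[0, 0, 0], [0, 0.018, 0], 0.18],
  [[0, 0, 0], [0, 0.0175, 0], 0.18],
  [[-0.074, 0, 0.2275], [0, 0, 0], 0.18],
  [[-0.074, 0, 0.2275], [0, 0, 0], 0.18],
  [[-0.074, 0, 0.2275], [0, 0, 0], 0.18],
  [[-0.074, 0.1, 0.2275], [0, 0, 0], 0.18],
  [[-0.074, 0.1, 0.2275], [0, 0, 0], 0.18],
  [[0, 0, 0], [0, 0, 0], 0.18],
])

```text
clock: 8.0
tcp_pos: [0.4823, 0.1189, 0.1081]
ee_rot: [0.065, -0.061, -0.702, 0.707]
contact_force: [0.4, 0.1, 0.1]
width: 0.823
```

```bash
python3 - <<'E'
from h import *
go(-180,80,11)
im=r.snapshot('wrist'); cv2.imwrite('pics/w9.png',im)
E
```

```text
clock 8.0 F [0.4367 0.145  0.0582] w 0.8231759255544648 q7 -2.2530505502558453
now in stop [-182.5584   72.6561] 108.06636629275505 ang 179.46658184186217 tilt [-0.0064 -0.0059 -1.    ]
turn y units -0.0014817171059384293  shift final axes [-0.0128  0.4853 -0.0367]  shift current axes [-0.015   0.485  -0.0402]
```

View pics/w9.png

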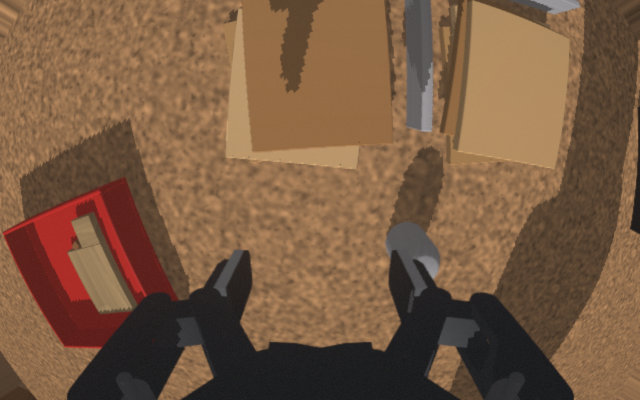

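```bash
python3 - <<'E'
from h import *
T=np.load('T1.npy')
print(w2s(cast('wrist',[(302,308)],.05,T)), w2s(cast('wrist',[(304,280)],.0,T)))
print(w2s(cast('top',[(285,275)],.05)))
print(w2s(cast('wrist',[(228,157),(357,168)],.02,Tt())), w2s(cast('wrist',[(253,150),(393,144)],.03,Tt())))
E
```

```text
[[-215.4261   -1.5691]] [[-205.4949   -2.1306]]
[[-219.9689   -1.5843]]
[[-139.4817  143.0435]
 [-148.9322   49.2532]] [[-133.5387  121.7096]
 [-129.8546   25.817 ]]
```

Call:
move_arm([
  [[-0.013, 0.08, -0.077], [0, -0.0015, 0], 0.28],
  [[0, 0.2, 0], [0, 0, 0], 0.28],
  [[0, 0.13, 0], [0, 0, 0], 0.28],
  [[0, 0.06, 0], [0, 0, 0], 0.28],
  [[0, 0, 0], [0, 0, 0], 0.28],
])

```text
clock: 8.55
tcp_pos: [0.4877, 0.1428, 0.0161]
ee_rot: [0.057, -0.055, -0.705, 0.705]
contact_force: [0.1, 0.5, 0.7]
width: 0.719
```

```bash
python3 - <<'E'
from h import *
go(-135,88,12)
im=r.snapshot('wrist'); cv2.imwrite('pics/w10.png',im)
E
```

```text
clock 8.55 F [0.1127 0.5035 0.7289] w 0.7192291196820114 q7 -2.3344264037172646
now in stop [-181.2518   97.1655] 16.10626744435201 ang 180.62090533809157 tilt [-0.0034 -0.0008 -1.    ]
turn y units 0.0017247370502543743  shift final axes [-0.2313  0.0205  0.0458]  shift current axes [-0.2308  0.0199  0.0483]
```

View pics/w10.png

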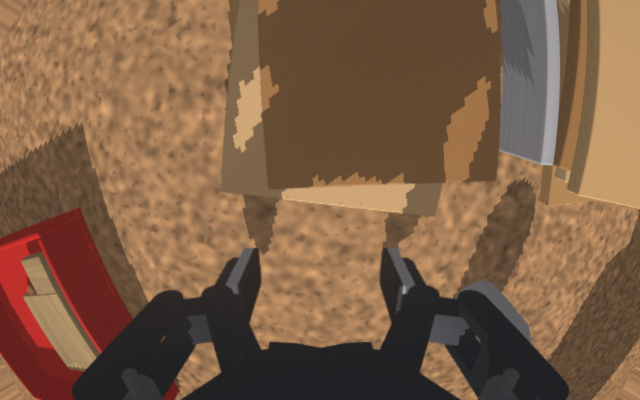

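Call:
move_arm([
  [[0, 0.022, 0.045], [0, 0.0015, 0], 0.28],
  [[0, 0, 0], [0, 0, 0], 0.28],
  [[-0.04, 0, 0], [0, 0, 0], 0.28],
  [[-0.03, 0, 0], [0, 0, 0], 0.28],
  [[-0.03, 0, 0], [0, 0, 0], 0.28],
  [[-0.03, 0, 0], [0, 0, 0], 0.28],
  [[-0.03, 0, 0], [0, 0, 0], 0.28],
  [[0, 0, 0], [0, 0, 0], 0.28],
])

```text
clock: 9.4
tcp_pos: [0.5203, 0.1278, 0.0132]
ee_rot: [-0.06, 0.06, 0.705, -0.704]
contact_force: [-0.5, -0.5, 0.8]
width: 0.72
```

```bash
python3 - <<'E'
from h import *
go(-121,88,12)
im=r.snapshot('wrist'); cv2.imwrite('pics/w11.png',im)
E
```

```text
clock 9.4 F [-0.5365 -0.4536  0.8175] w 0.7197465137843349 q7 -2.292376916079301
now in stop [-146.5854   87.853 ] 13.22032692270841 ang 179.96447524926722 tilt [ 0.0008  0.0002 -1.    ]
turn y units -9.867986314660016e-05  shift final axes [-0.1279  0.0061 -0.0007]  shift current axes [-0.1279  0.0062 -0.0008]
```

View pics/w11.png

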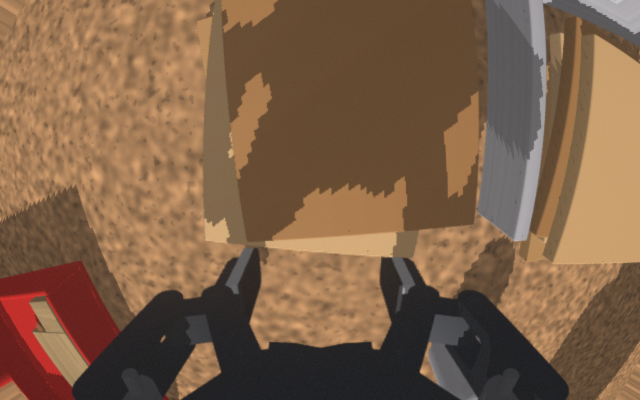

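Call:
move_arm([
  [[-0.02, 0.005, 0], [0, 0, 0], 0.28],
  [[-0.02, 0, 0], [0, 0, 0], 0.28],
  [[-0.02, 0, 0], [0, 0, 0], 0.28],
  [[-0.02, 0, 0], [0, 0, 0], 0.28],
  [[-0.02, 0, 0], [0, 0, 0], 0.28],
  [[0, 0, 0], [0, 0, 0], 0.28],
])

```text
clock: 10.05
tcp_pos: [0.5347, 0.1272, 0.0117]
ee_rot: [-0.061, 0.056, 0.705, -0.704]
contact_force: [-16.2, 6.6, 9.7]
width: 0.716
```

```bash
python3 - <<'E'
from h import *
go(-121,88,12)
im=r.snapshot('wrist'); cv2.imwrite('pics/w12.png',im)
E
```

```text
clock 10.05 F [-16.2136   6.5676   9.698 ] w 0.7164470705415115 q7 -2.269948430129842
now in stop [-132.3261   89.6756] 11.73945990540378 ang 180.24899315787718 tilt [-0.0071  0.0012 -1.    ]
turn y units 0.0006916476607699451  shift final axes [-0.0566 -0.0013  0.0084]  shift current axes [-0.0566 -0.0017  0.0086]
```

View pics/w12.png

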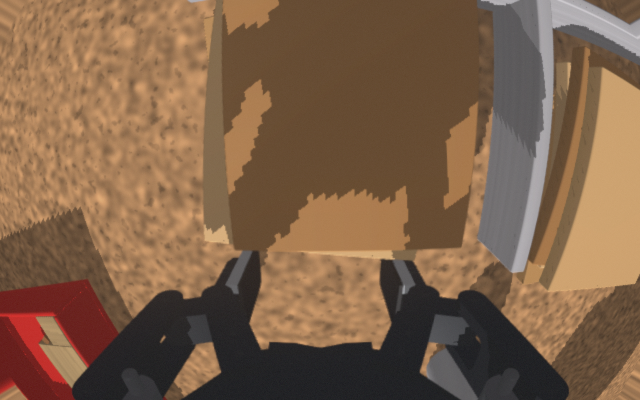

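Call:
move_arm([
  [[-0.02, 0, 0], [0, 0, 0], 0.28],
  [[-0.02, 0, 0], [0, 0, 0], 0.28],
  [[0, 0, 0], [0, 0, 0], 0.28],
])

```text
clock: 10.4
tcp_pos: [0.5398, 0.1252, 0.0109]
ee_rot: [0.063, -0.054, -0.704, 0.705]
contact_force: [-17.1, 3.7, 4.9]
width: 0.72
```

```bash
python3 - <<'E'
from h import *
go(-121,88,12)
im=r.snapshot('wrist'); cv2.imwrite('pics/w13.png',im)
E
```

```text
clock 10.4 F [-17.0896   3.7139   4.8512] w 0.719566384529755 q7 -2.261670916249658
now in stop [-126.9423   88.5517] 10.882828744607 ang 180.23896250907262 tilt [-0.0122 -0.0005 -0.9999]
turn y units 0.000663784747423948  shift final axes [-0.0297 -0.0056  0.0028]  shift current axes [-0.0296 -0.0059  0.0029]
```

View pics/w13.png

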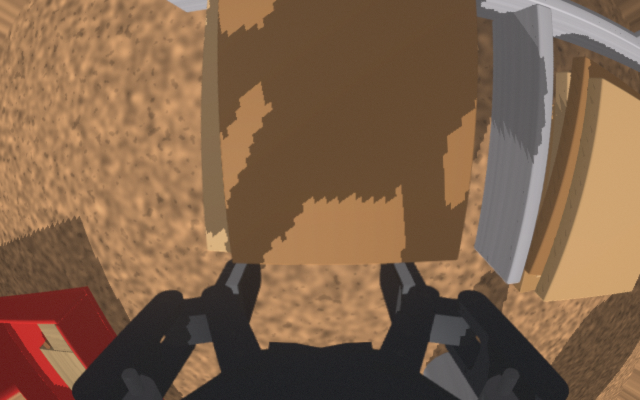

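Call:
move_arm([
  [[-0.02, -0.004, 0], [0, 0, 0], 0.28],
  [[-0.02, 0, 0], [0, 0, 0], 0.28],
  [[0, 0, 0], [0, 0, 0], 0.28],
])

```text
clock: 10.75
tcp_pos: [0.5443, 0.1238, 0.0109]
ee_rot: [0.064, -0.052, -0.704, 0.706]
contact_force: [-33.3, 6.3, 13.4]
width: 0.718
```

```bash
python3 - <<'E'
from h import *
go(-121,88,12)
im=r.snapshot('wrist'); cv2.imwrite('pics/w14.png',im)
E
```

```text
clock 10.75 F [-33.3446   6.2669  13.4419] w 0.7181022527855849 q7 -2.2527028635342936
now in stop [-122.277    87.9205] 10.883916197067348 ang 180.27411180276047 tilt [-0.0182 -0.0016 -0.9998]
turn y units 0.0007614216743346466  shift final axes [-0.0064 -0.0056 -0.0004]  shift current axes [-0.0063 -0.0057 -0.0003]
```

View pics/w14.png

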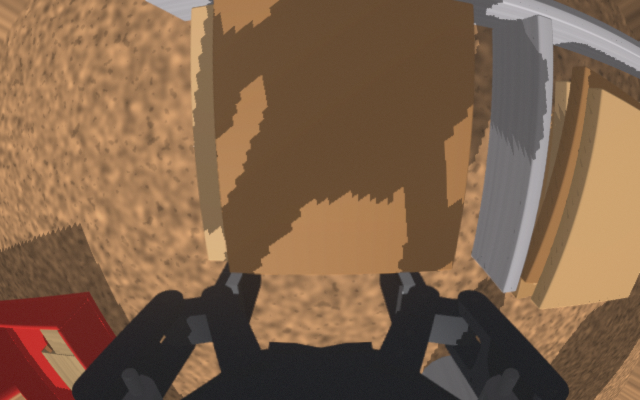

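Call:
move_arm([
  [[-0.015, 0, 0], [0, 0, 0], 0.28],
  [[0, 0, 0], [0, 0, 0], 0.28],
])

```text
clock: 11.0
tcp_pos: [0.5443, 0.1237, 0.0107]
ee_rot: [0.066, -0.05, -0.703, 0.706]
contact_force: [-42.3, 9.1, 21.6]
width: 0.721
```

```bash
python3 - <<'E'
from h import *
go(-121,88,12)
E
```

```text
clock 11.0 F [-42.2751   9.1224  21.5985] w 0.7213156779038982 q7 -2.249844398179711
now in stop [-122.2477   87.8441] 10.72163634263453 ang 180.31957521513138 tilt [-0.0229 -0.0021 -0.9997]
turn y units 0.0008877089309204994  shift final axes [-0.0062 -0.0064 -0.0008]  shift current axes [-0.0061 -0.0065 -0.0007]
```

Call:
move_arm([
  [[0.1, 0, 0], [0, 0, 0], 0.28],
  [[0.08, -0.05, 0], [0, -0.01, 0], 0.28],
  [[0, -0.2, 0], [0, -0.022, 0], 0.28],
  [[0, -0.22, 0], [0, -0.022, 0], 0.28],
  [[0, -0.2, 0], [0, -0.022, 0], 0.28],
  [[0, 0, 0], [0, -0.022, 0], 0.28],
  [[0, 0, 0], [0, -0.022, 0], 0.28],
  [[0, 0, 0], [0, -0.022, 0], 0.28],
  [[0, 0, 0], [0, -0.022, 0], 0.28],
  [[0, 0, 0], [0, -0.022, 0], 0.28],
  [[0, 0, 0], [0, -0.022, 0], 0.28],
  [[0, 0, 0], [0, -0.022, 0], 0.28],
])

```text
clock: 12.2
tcp_pos: [0.523, 0.1271, 0.1472]
ee_rot: [-0.423, 0.422, -0.567, 0.567]
contact_force: [-0.1, 0.3, 0.6]
width: 0.72
```

Call:
move_arm([
  [[0, 0, 0], [0, -0.02, 0], 0.28],
  [[0, 0, 0], [0, 0, 0], 0.28],
])

```text
clock: 12.4
tcp_pos: [0.5229, 0.127, 0.147]
ee_rot: [-0.456, 0.456, -0.54, 0.54]
contact_force: [0.0, -0.1, -0.2]
width: 0.718
```

```bash
python3 - <<'E'
from h import *
go(-62,190,100,270)
im=r.snapshot('wrist'); cv2.imwrite('pics/w15.png',im)
E
```

```text
clock 12.4 F [ 0.0441 -0.0539 -0.1516] w 0.718499596615121 q7 -0.8711283778036174
now in stop [-143.877    87.5421] 147.04663017534975 ang -89.94594981800543 tilt [ 0.0006  0.0005 -1.    ]
turn y units 0.00015013939442951597  shift final axes [-0.5123  0.2352  0.4094]  shift current axes [-0.5118  0.2357  0.4097]
```

View pics/w15.png

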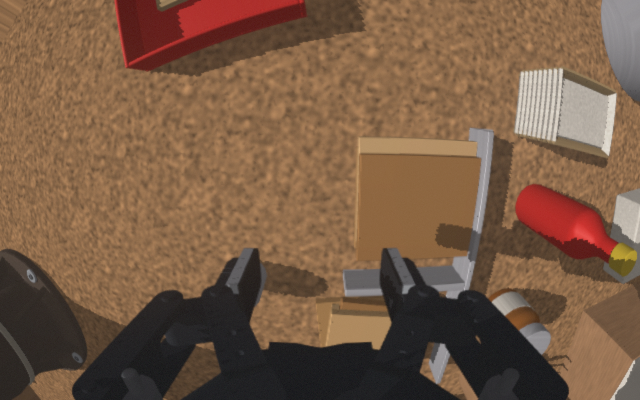

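Call:
move_arm([
  [[-0.15, 0, 0.14], [0, 0, 0], 0.28],
  [[-0.15, 0, 0.14], [0, 0, 0], 0.28],
  [[-0.16, 0.03, 0.13], [0, 0, 0], 0.28],
  [[0, 0.2, 0], [0, 0, 0], 0.28],
  [[0, 0.22, 0], [0, 0, 0], 0.28],
  [[0, 0.14, 0], [0, 0, 0], 0.28],
  [[0, 0.05, 0], [0, 0, 0], 0.28],
  [[0, 0, 0], [0, 0, 0], 0.28],
  [[0, 0, 0], [0, 0, 0], 0.28],
])

```text
clock: 13.35
tcp_pos: [0.6195, 0.2049, 0.0206]
ee_rot: [-0.456, 0.455, -0.541, 0.541]
contact_force: [-0.2, -0.6, -0.1]
width: 0.721
```

```bash
python3 - <<'E'
from h import *
go(-62,112,12,270)
im=r.snapshot('wrist'); cv2.imwrite('pics/w16.png',im)
E
```

```text
clock 13.35 F [-0.2295 -0.6369 -0.0797] w 0.720504063119731 q7 -1.0093915139761795
now in stop [-61.7989 180.53  ] 20.5623212721184 ang -90.08046032731878 tilt [ 0.0019  0.0009 -1.    ]
turn y units -0.00022350090921905677  shift final axes [ 0.3426  0.0428 -0.001 ]  shift current axes [ 0.3427  0.0424 -0.0006]
```

View pics/w16.png

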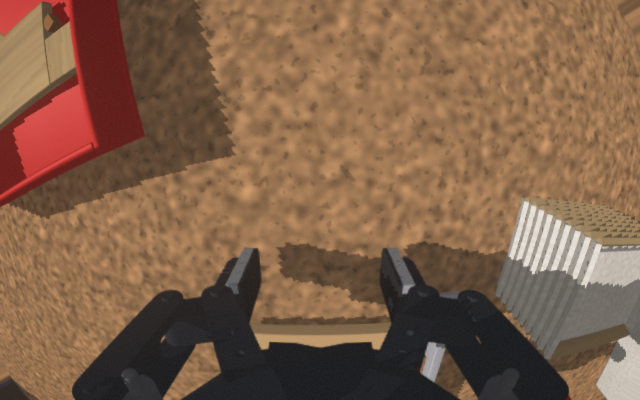

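Call:
move_arm([
  [[0, 0.042, 0], [0, 0, 0], 0.28],
  [[0.04, 0, 0], [0, 0, 0], 0.28],
  [[0.04, 0, 0], [0, 0, 0], 0.28],
  [[0.04, 0, 0], [0, 0, 0], 0.28],
  [[0.03, 0, 0], [0, 0, 0], 0.28],
  [[0.03, 0, 0], [0, 0, 0], 0.28],
  [[0.03, 0, 0], [0, 0, 0], 0.28],
  [[0.02, 0, 0], [0, 0, 0], 0.28],
  [[0.02, 0, 0], [0, 0, 0], 0.28],
  [[0.02, 0, 0], [0, 0, 0], 0.28],
  [[0, 0, 0], [0, 0, 0], 0.28],
])

```text
clock: 14.5
tcp_pos: [0.6094, 0.1504, 0.0106]
ee_rot: [-0.456, 0.456, -0.541, 0.541]
contact_force: [-0.1, 0.4, -0.2]
width: 0.717
```

```bash
python3 - <<'E'
from h import *
go(-62,112,12,270)
im=r.snapshot('wrist'); cv2.imwrite('pics/w17.png',im)
im=r.snapshot('top'); cv2.imwrite('pics/t17.png',im)
cv2.imwrite('pics/t17z.png',cv2.resize(im[160:260,220:380],None,fx=5,fy=5,interpolation=cv2.INTER_CUBIC))
E
```

```text
clock 14.5 F [-0.0716  0.4043 -0.2042] w 0.7172987405064808 q7 -0.9608662252720077
now in stop [-62.5829 125.164 ] 10.641752673909684 ang -90.02880592289782 tilt [-0.0001 -0.0004 -1.    ]
turn y units -8.001645249401513e-05  shift final axes [ 0.0658 -0.0068  0.0029]  shift current axes [ 0.0658 -0.0068  0.0029]
```

View pics/w17.png

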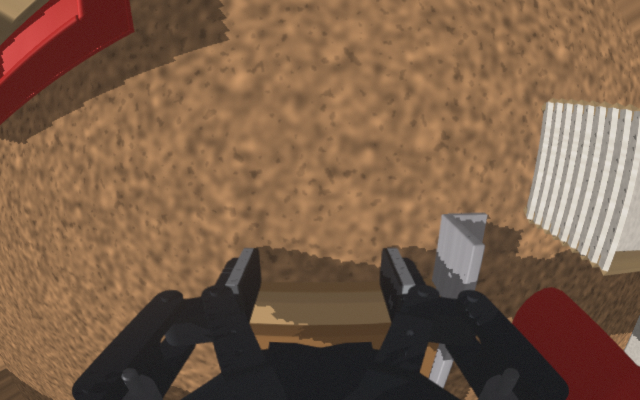

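View pics/t17z.png

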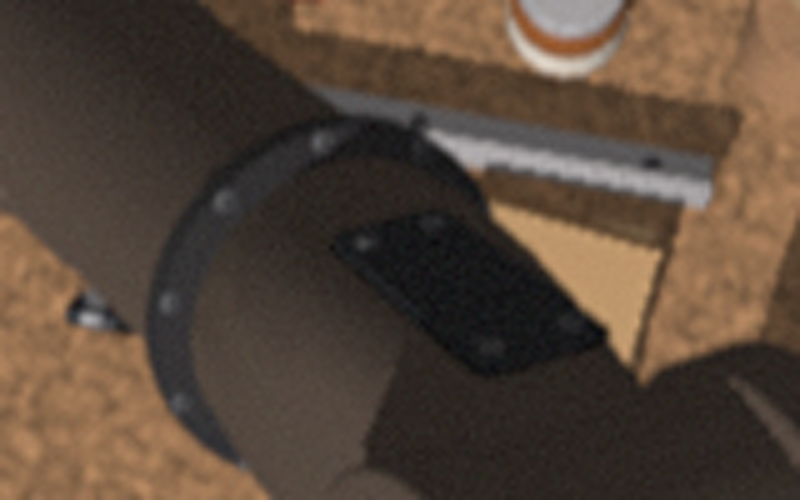

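Call:
move_arm([
  [[0.02, 0, 0], [0, 0, 0], 0.28],
  [[0.02, 0, 0], [0, 0, 0], 0.28],
  [[0.02, 0, 0], [0, 0, 0], 0.28],
  [[0.02, 0, 0], [0, 0, 0], 0.28],
  [[0, 0, 0], [0, 0, 0], 0.28],
])

```text
clock: 15.1
tcp_pos: [0.607, 0.1379, 0.0112]
ee_rot: [0.458, -0.455, 0.541, -0.539]
contact_force: [0.4, 9.2, -0.4]
width: 0.718
```

```bash
python3 - <<'E'
from h import *
go(-62,112,12,270)
im=r.snapshot('wrist'); cv2.imwrite('pics/w18.png',im)
E
```

```text
clock 15.1 F [ 0.391   9.1685 -0.4456] w 0.7177457911211395 q7 -0.9429833118477289
now in stop [-62.8279 112.4632] 11.225004432946585 ang -89.90482524215466 tilt [ 0.0016  0.0043 -1.    ]
turn y units 0.00026437432734825153  shift final axes [ 0.0023 -0.0039  0.0041]  shift current axes [ 0.0023 -0.0039  0.0041]
```

View pics/w18.png

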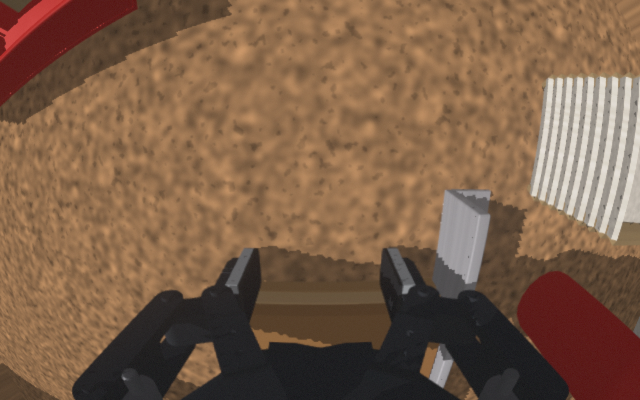

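Call:
move_arm([
  [[0.02, 0, 0], [0, 0, 0], 0.28],
  [[0.02, 0, 0], [0, 0, 0], 0.28],
  [[0, 0, 0], [0, 0, 0], 0.28],
])

```text
clock: 15.45
tcp_pos: [0.6069, 0.1378, 0.0128]
ee_rot: [0.462, -0.453, 0.542, -0.537]
contact_force: [3.5, 26.1, -1.2]
width: 0.721
```

```bash
python3 - <<'E'
from h import *
go(-62,112,12,270)
E
```

```text
clock 15.45 F [ 3.5103 26.0692 -1.1736] w 0.720826029269727 q7 -0.9341489543634323
now in stop [-62.9193 112.2667] 12.834547258817153 ang -89.65742809721661 tilt [ 0.0061  0.0144 -0.9999]
turn y units 0.0009515886188429097  shift final axes [0.0013 0.0042 0.0046]  shift current axes [0.0014 0.0042 0.0046]
```

Call:
move_arm([
  [[0.015, 0, 0], [0, 0, 0], 0.28],
  [[0, 0, 0], [0, 0, 0], 0.28],
  [[-0.12, 0, 0], [0, 0, 0], 0.28],
  [[-0.08, -0.05, 0], [0, 0, 0], 0.28],
  [[0, -0.22, 0], [0, 0, 0], 0.28],
  [[0, -0.24, 0], [0, 0, 0], 0.28],
  [[0, -0.24, 0], [0, 0, 0], 0.28],
  [[0.2, -0.14, 0.01], [0, 0, 0], 0.28],
  [[0.22, -0.1, 0.01], [0, 0, 0], 0.28],
  [[0.22, 0, 0], [0, 0, 0], 0.28],
  [[0.12, 0, 0], [0, 0, 0], 0.28],
  [[0, 0, 0], [0, 0, 0], 0.28],
])

```text
clock: 16.65
tcp_pos: [0.5893, 0.007, 0.209]
ee_rot: [-0.453, 0.455, -0.541, 0.543]
contact_force: [0.0, 0.0, 0.4]
width: 0.72
```

```bash
python3 - <<'E'
from h import *
np.save('T19.npy',Tt())
go(-95,-180,100,270)
im=r.snapshot('wrist'); cv2.imwrite('pics/w19.png',im)
E
```

```text
clock 16.65 F [0.0347 0.0237 0.3642] w 0.7201576649357869 q7 -0.5967467090645787
now in stop [-58.2188 -19.5985] 208.9558918732072 ang -90.43552693203384 tilt [-0.001  -0.0041 -1.    ]
turn y units -0.0012097970334271698  shift final axes [ 0.802   0.5448 -0.1839]  shift current axes [ 0.8011  0.5482 -0.1777]
```

View pics/w19.png

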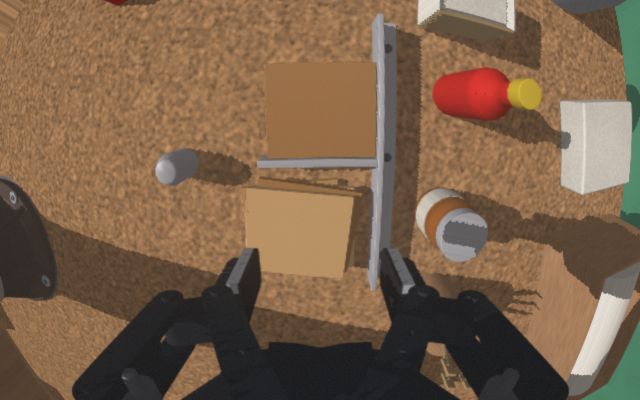

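Call:
move_arm([
  [[0.2, 0, -0.03], [0, -0.0012, 0], 0.28],
  [[0.2, 0, -0.035], [0, 0, 0], 0.28],
  [[0.2, 0, -0.035], [0, 0, 0], 0.28],
  [[0.2, 0.06, -0.035], [0, 0, 0], 0.28],
  [[0, 0.24, 0], [0, 0, 0], 0.28],
  [[0, 0.24, 0], [0, 0, 0], 0.28],
  [[0, 0.24, 0], [0, 0, 0], 0.28],
  [[0, 0.15, 0], [0, 0, 0], 0.28],
  [[0, 0.03, 0], [0, 0, 0], 0.28],
  [[0, 0, 0], [0, 0, 0], 0.28],
  [[0, 0, 0], [0, 0, 0], 0.28],
])

```text
clock: 17.8
tcp_pos: [0.5387, -0.1396, 0.0184]
ee_rot: [-0.459, 0.458, -0.538, 0.539]
contact_force: [0.1, 0.4, 0.4]
width: 0.72
```

```bash
python3 - <<'E'
from h import *
go(-85,-112,12,270)
im=r.snapshot('wrist'); cv2.imwrite('pics/w20.png',im)
E
```

```text
clock 17.8 F [0.0791 0.3983 0.3755] w 0.7199884028245834 q7 -0.49329305322717887
now in stop [ -83.4209 -172.6094] 18.405639265000783 ang -89.5285215934632 tilt [ 0.0024 -0.0003 -1.    ]
turn y units 0.0013096622403799706  shift final axes [-0.303   0.032  -0.0079]  shift current axes [-0.3031  0.032  -0.0055]
```

View pics/w20.png

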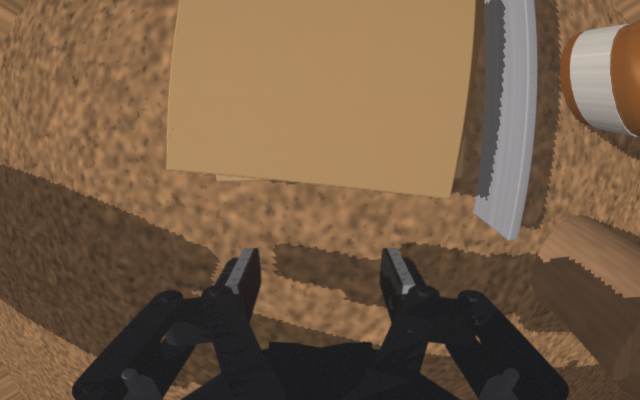

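Clear approach. I'll push the right pile toward the divider (tool −x).

Call:
move_arm([
  [[0, 0.034, 0], [0, 0.0013, 0], 0.28],
  [[-0.04, 0, 0], [0, 0, 0], 0.28],
  [[-0.04, 0, 0], [0, 0, 0], 0.28],
  [[-0.03, 0, 0], [0, 0, 0], 0.28],
  [[-0.03, 0, 0], [0, 0, 0], 0.28],
  [[-0.02, 0, 0], [0, 0, 0], 0.28],
  [[-0.02, 0, 0], [0, 0, 0], 0.28],
  [[-0.02, 0, 0], [0, 0, 0], 0.28],
  [[-0.02, 0, 0], [0, 0, 0], 0.28],
  [[-0.02, 0, 0], [0, 0, 0], 0.28],
  [[0, 0, 0], [0, 0, 0], 0.28],
])

```text
clock: 18.95
tcp_pos: [0.5455, -0.0923, 0.0099]
ee_rot: [0.456, -0.456, 0.541, -0.541]
contact_force: [-0.2, -0.5, 0.5]
width: 0.718
```

```bash
python3 - <<'E'
from h import *
go(-85,-112,12,270)
im=r.snapshot('wrist'); cv2.imwrite('pics/w21.png',im)
E
```

```text
clock 18.95 F [-0.2464 -0.4778  0.461 ] w 0.718285162460447 q7 -0.5936387690144199
now in stop [ -84.7152 -124.8105] 9.878431476227092 ang -90.01322285101793 tilt [ 0.0002  0.0002 -1.    ]
turn y units -3.673014171631116e-05  shift final axes [-0.0641 -0.0106 -0.0014]  shift current axes [-0.0641 -0.0106 -0.0014]
```

View pics/w21.png

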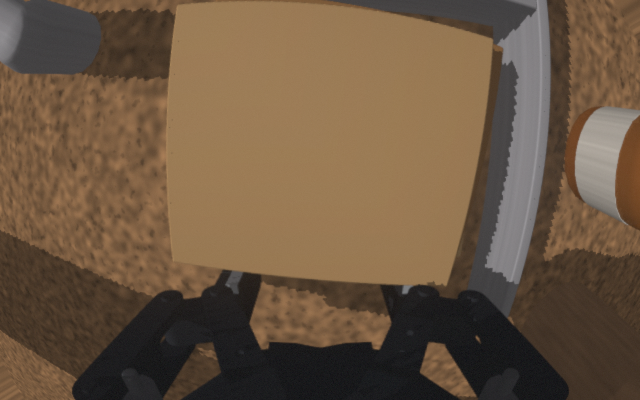

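Call:
move_arm([
  [[-0.02, -0.004, 0], [0, 0, 0], 0.28],
  [[-0.02, 0, 0], [0, 0, 0], 0.28],
  [[-0.02, 0, 0], [0, 0, 0], 0.28],
  [[-0.02, 0, 0], [0, 0, 0], 0.28],
  [[0, 0, 0], [0, 0, 0], 0.28],
])

```text
clock: 19.5
tcp_pos: [0.5469, -0.0807, 0.0105]
ee_rot: [-0.453, 0.457, -0.54, 0.542]
contact_force: [-3.1, -13.7, 4.4]
width: 0.716
```

```bash
python3 - <<'E'
from h import *
go(-85,-112,12,270)
im=r.snapshot('wrist'); cv2.imwrite('pics/w22.png',im)
E
```

```text
clock 19.5 F [ -3.1035 -13.6897   4.4286] w 0.7164300107103105 q7 -0.620587084563739
now in stop [ -85.2799 -113.2166] 10.457497733607653 ang -90.18238375601062 tilt [-0.0028 -0.0052 -1.    ]
turn y units -0.0005066215444739125  shift final axes [-0.0061 -0.0077  0.0014]  shift current axes [-0.006  -0.0077  0.0014]
```

View pics/w22.png

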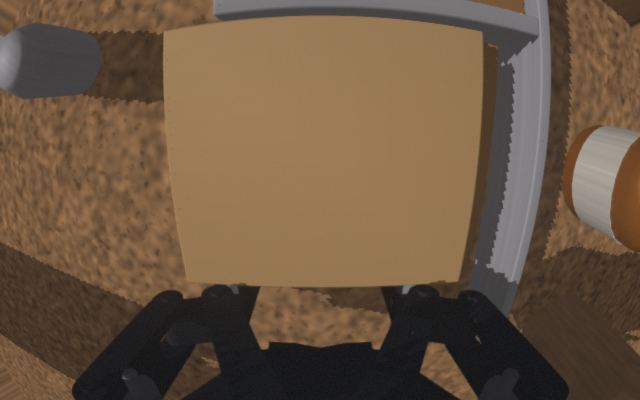

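Call:
move_arm([
  [[-0.02, 0, 0], [0, 0, 0], 0.28],
  [[-0.015, 0, 0], [0, 0, 0], 0.28],
  [[0, 0, 0], [0, 0, 0], 0.28],
])

```text
clock: 19.85
tcp_pos: [0.5466, -0.0795, 0.0104]
ee_rot: [-0.45, 0.458, -0.54, 0.544]
contact_force: [-7.3, -29.5, 11.4]
width: 0.721
```

```bash
python3 - <<'E'
from h import *
go(-85,-112,12,270)
E
```

```text
clock 19.85 F [ -7.3076 -29.5372  11.3723] w 0.721324118512586 q7 -0.6324732757195874
now in stop [ -85.7076 -112.0876] 10.419588533003163 ang -90.43749503241452 tilt [-0.0058 -0.0119 -0.9999]
turn y units -0.0012152639789292153  shift final axes [-0.0004 -0.0079  0.0035]  shift current axes [-0.0004 -0.0079  0.0035]
```

```bash
python3 - <<'E'
from h import *
# picture w22 pose approx: stop(-85.3,-113.2)
T=Tt(); T[:2,3]=[.5469,-.0807]
print(w2s(cast('wrist',[(163,32),(187,280),(484,30),(462,282)],.04,T)))
print(w2s(cast('wrist',[(10,60)],.05,T)))
E
```

```text
[[-136.025    -6.7692]
 [-137.0084 -100.5203]
 [ -26.9757   -6.3729]
 [ -25.7264 -102.3848]]
[[-214.3846   -0.2781]]
```

Call:
move_arm([
  [[0.12, 0, 0], [0, 0, 0], 0.4],
  [[0.06, -0.05, 0], [0, 0, 0], 0.4],
  [[0, -0.24, 0], [0, 0, 0], 0.4],
  [[0, -0.24, 0], [0, 0, 0], 0.4],
  [[-0.1, -0.18, -0.12], [0, 0.022, 0], 0.4],
  [[0, 0, 0], [0, 0.023, 0], 0.4],
  [[0, 0, 0], [0, 0.023, 0], 0.4],
  [[0, 0, 0], [0, 0.023, 0], 0.4],
  [[0, 0, 0], [0, 0.023, 0], 0.4],
  [[0, 0, 0], [0, 0.023, 0], 0.4],
  [[0, 0, 0], [0, 0.023, 0], 0.4],
  [[0, 0, 0], [0, 0.023, 0], 0.4],
])

```text
clock: 21.05
tcp_pos: [0.523, -0.0806, 0.1527]
ee_rot: [0.087, -0.087, 0.702, -0.701]
contact_force: [0.9, -0.7, 0.4]
width: 0.603
```

Call:
move_arm([
  [[0, 0, 0], [0, 0.023, 0], 0.4],
  [[0, 0, 0], [0, 0.023, 0], 0.4],
  [[0, 0, 0], [0, 0.02, 0], 0.4],
  [[0, 0, 0], [0, 0, 0], 0.4],
])

```text
clock: 21.45
tcp_pos: [0.523, -0.0806, 0.1527]
ee_rot: [-0.058, 0.058, 0.705, -0.705]
contact_force: [-0.5, -0.5, -0.4]
width: 0.597
```

```bash
python3 - <<'E'
from h import *
go(-172,-62,100,180)
im=r.snapshot('wrist'); cv2.imwrite('pics/w23.png',im)
E
```

```text
clock 21.45 F [-0.4804 -0.5438 -0.4472] w 0.5969092511072942 q7 -1.828247936408168
now in stop [-108.7876 -117.0869] 152.70861550328266 ang 180.29016905505702 tilt [ 0.0004  0.0005 -1.    ]
turn y units 0.000806025152936169  shift final axes [ 0.3161  0.2635 -0.2754]  shift current axes [ 0.3147  0.2636 -0.2769]
```

View pics/w23.png

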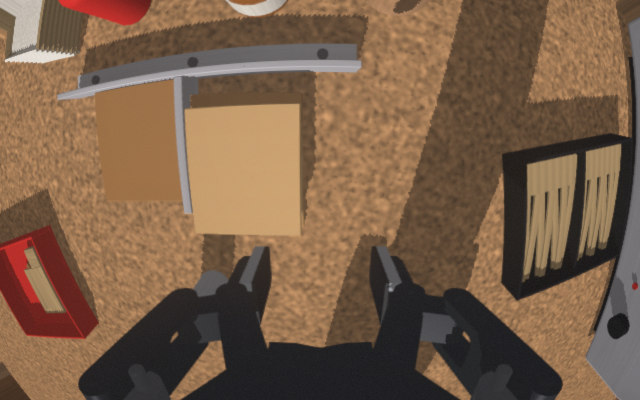

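Call:
move_arm([
  [[0.1, 0, -0.09], [0, 0.0008, 0], 0.4],
  [[0.11, 0, -0.09], [0, 0, 0], 0.4],
  [[0.105, 0.06, -0.095], [0, 0, 0], 0.4],
  [[0, 0.2, 0], [0, 0, 0], 0.4],
  [[0, 0.2, 0], [0, 0, 0], 0.4],
  [[0, 0.17, 0], [0, 0, 0], 0.4],
  [[0, 0.04, 0], [0, 0, 0], 0.4],
  [[0, 0, 0], [0, 0, 0], 0.4],
  [[0, 0, 0], [0, 0, 0], 0.4],
])

```text
clock: 22.4
tcp_pos: [0.4708, -0.0169, 0.0198]
ee_rot: [-0.059, 0.06, 0.705, -0.704]
contact_force: [-0.1, 0.8, 0.4]
width: 0.605
```

```bash
python3 - <<'E'
from h import *
go(-122,-62,12,180)
im=r.snapshot('wrist'); cv2.imwrite('pics/w24.png',im)
E
```

```text
clock 22.4 F [-0.096   0.7509  0.3784] w 0.6045525840566419 q7 -2.079042959756909
now in stop [-171.0242  -63.0866] 19.779623754568874 ang 180.10922414151807 tilt [ 0.0015  0.0003 -1.    ]
turn y units 0.00030340039310574853  shift final axes [-0.2451  0.0389 -0.0054]  shift current axes [-0.2451  0.0392 -0.0049]
```

View pics/w24.png

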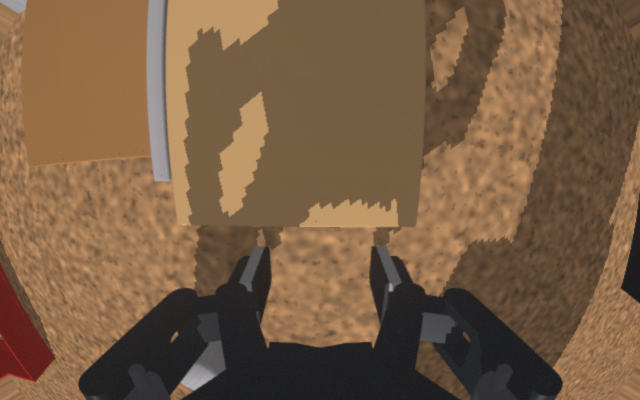

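Call:
move_arm([
  [[0, 0.04, 0], [0, 0, 0], 0.4],
  [[-0.03, 0, 0], [0, 0, 0], 0.4],
  [[-0.03, 0, 0], [0, 0, 0], 0.4],
  [[-0.03, 0, 0], [0, 0, 0], 0.4],
  [[-0.02, 0, 0], [0, 0, 0], 0.4],
  [[-0.02, 0, 0], [0, 0, 0], 0.4],
  [[-0.02, 0, 0], [0, 0, 0], 0.4],
  [[-0.02, 0, 0], [0, 0, 0], 0.4],
  [[-0.02, 0, 0], [0, 0, 0], 0.4],
  [[0, 0, 0], [0, 0, 0], 0.4],
])

```text
clock: 23.45
tcp_pos: [0.5048, -0.0233, 0.0108]
ee_rot: [0.061, -0.058, -0.704, 0.705]
contact_force: [-12.9, 2.1, 17.5]
width: 0.599
```

```bash
python3 - <<'E'
from h import *
go(-122,-62,12,180)
im=r.snapshot('wrist'); cv2.imwrite('pics/w25.png',im)
E
```

```text
clock 23.45 F [-12.9281   2.1459  17.5069] w 0.5990816808433665 q7 -2.056612289010602
now in stop [-136.3861  -63.6848] 10.790292790653133 ang 180.06644996735295 tilt [-0.0048 -0.0005 -1.    ]
turn y units 0.00018458324264708875  shift final axes [-0.0719 -0.006  -0.0084]  shift current axes [-0.0719 -0.0064 -0.0083]
```

View pics/w25.png

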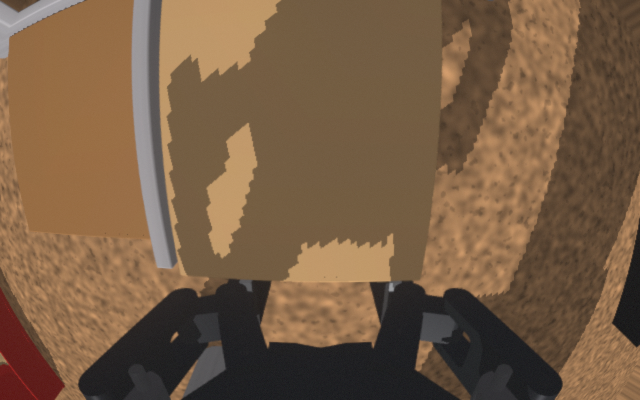

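Call:
move_arm([
  [[-0.02, -0.012, 0], [0, 0, 0], 0.4],
  [[-0.02, 0, 0], [0, 0, 0], 0.4],
  [[-0.02, 0, 0], [0, 0, 0], 0.4],
  [[0, 0, 0], [0, 0, 0], 0.4],
])

```text
clock: 23.9
tcp_pos: [0.5171, -0.0256, 0.0125]
ee_rot: [0.061, -0.058, -0.704, 0.705]
contact_force: [-8.3, 1.3, 4.6]
width: 0.6
```

```bash
python3 - <<'E'
from h import *
go(-122,-62,12,180)
im=r.snapshot('wrist'); cv2.imwrite('pics/w26.png',im)
E
```

```text
clock 23.9 F [-8.3336  1.2983  4.5935] w 0.5999813359230444 q7 -2.045804034041729
now in stop [-123.9012  -63.844 ] 12.525624502210368 ang 180.04044676050995 tilt [-0.0046 -0.0004 -1.    ]
turn y units 0.00011235211252764227  shift final axes [-0.0095  0.0026 -0.0092]  shift current axes [-0.0095  0.0026 -0.0092]
```

View pics/w26.png

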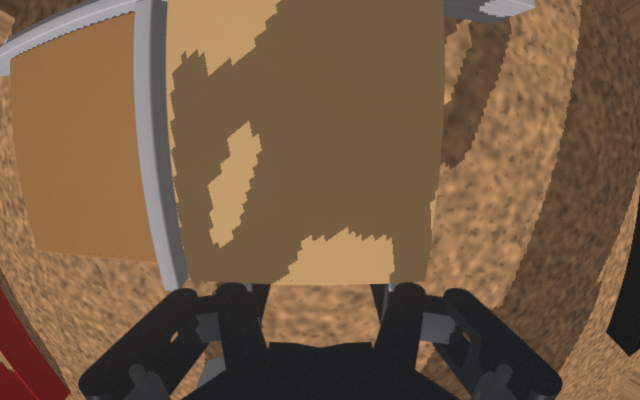

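Call:
move_arm([
  [[-0.02, 0, 0], [0, 0, 0], 0.4],
  [[-0.02, 0, 0], [0, 0, 0], 0.4],
  [[-0.015, 0, 0], [0, 0, 0], 0.4],
  [[0, 0, 0], [0, 0, 0], 0.4],
])

```text
clock: 24.35
tcp_pos: [0.5193, -0.0262, 0.0119]
ee_rot: [0.066, -0.052, -0.704, 0.706]
contact_force: [-37.8, 7.0, 34.0]
width: 0.604
```

```bash
python3 - <<'E'
from h import *
go(-122,-62,12,180)
E
```

```text
clock 24.35 F [-37.8459   7.041   34.0402] w 0.6041657411146177 q7 -2.0377823740357277
now in stop [-121.6708  -64.1284] 11.87735057608893 ang 180.1298552765738 tilt [-0.0196 -0.0009 -0.9998]
turn y units 0.00036070910159390713  shift final axes [ 0.0016 -0.0006 -0.0106]  shift current axes [ 0.0016 -0.0006 -0.0106]
```

Call:
move_arm([
  [[0.14, -0.01, 0], [0, 0, 0], 0.4],
  [[0.02, -0.1, 0], [0, 0, 0], 0.4],
  [[0, -0.24, 0], [0, 0, 0], 0.4],
  [[0, -0.24, 0], [0, 0, 0], 0.4],
  [[0, -0.24, 0], [0, 0, 0], 0.4],
  [[-0.18, -0.12, -0.1], [0, 0, 0], 0.4],
  [[-0.18, 0, -0.1], [0, 0, 0], 0.4],
  [[-0.08, 0, -0.07], [0, 0, 0], 0.4],
  [[0, 0, 0], [0, 0, 0], 0.4],
  [[0, 0, 0], [0, 0, 0], 0.4],
])

```text
clock: 25.35
tcp_pos: [0.5947, 0.0164, 0.2028]
ee_rot: [-0.059, 0.06, 0.705, -0.705]
contact_force: [-0.8, -0.8, -0.2]
width: 0.6
```

```bash
python3 - <<'E'
from h import *
np.save('T27.npy',Tt())
go(-60,-170,200,270)
im=r.snapshot('wrist'); cv2.imwrite('pics/w27.png',im)
cv2.imwrite('pics/w27z.png',cv2.resize(im[90:240,180:460],None,fx=2.8,fy=2.8,interpolation=cv2.INTER_CUBIC))
E
```

```text
clock 25.35 F [-0.7997 -0.836  -0.2069] w 0.6004222496605159 q7 -2.004319329347538
now in stop [-54.4657  -9.3834] 202.7743737634051 ang 180.04526123313988 tilt [ 0.0002  0.     -1.    ]
turn y units -0.2498742743523893  shift final axes [ 0.8031  0.0139 -0.0277]  shift current axes [0.0283 0.0138 0.8031]
```

View pics/w27.png

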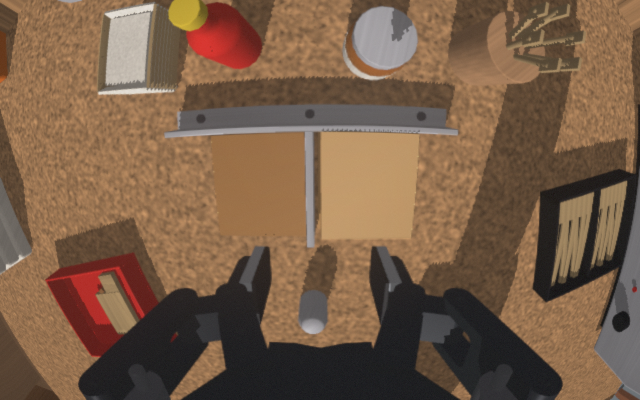

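View pics/w27z.png

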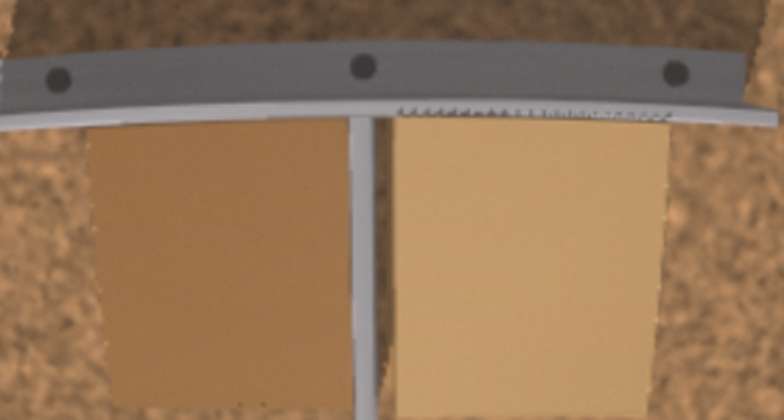

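Call:
move_arm([
  [[0.02, 0, 0.24], [0, 0, 0], 0.28],
  [[0.02, 0, 0.24], [0, -0.022, 0], 0.28],
  [[0.02, 0, 0.24], [0, -0.022, 0], 0.28],
  [[0, 0, 0], [0, -0.023, 0], 0.28],
  [[0, 0, 0], [0, -0.023, 0], 0.28],
  [[0, 0, 0], [0, -0.023, 0], 0.28],
  [[0, 0, 0], [0, -0.023, 0], 0.28],
  [[0, 0, 0], [0, -0.023, 0], 0.28],
  [[0, 0, 0], [0, -0.023, 0], 0.28],
  [[0, 0, 0], [0, -0.023, 0], 0.28],
  [[0, 0, 0], [0, -0.023, 0], 0.28],
  [[0, 0, 0], [0, -0.022, 0], 0.28],
])

```text
clock: 26.6
tcp_pos: [0.564, -0.1256, 0.2031]
ee_rot: [-0.457, 0.458, -0.539, 0.539]
contact_force: [0.8, 0.6, -0.6]
width: 0.717
```

```bash
python3 - <<'E'
from h import *
go(-62,-145,13,270)
im=r.snapshot('wrist'); cv2.imwrite('pics/w28.png',im)
E
```

```text
clock 26.6 F [ 0.8175  0.6085 -0.5749] w 0.7170580372322997 q7 -0.34233914960483997
now in stop [ -60.8624 -154.6024] 203.14189886443128 ang -89.69016079522184 tilt [-0.0002 -0.001  -1.    ]
turn y units 0.000860664457717222  shift final axes [-0.048   0.9507 -0.0057]  shift current axes [-0.049   0.9507 -0.0054]
```

View pics/w28.png

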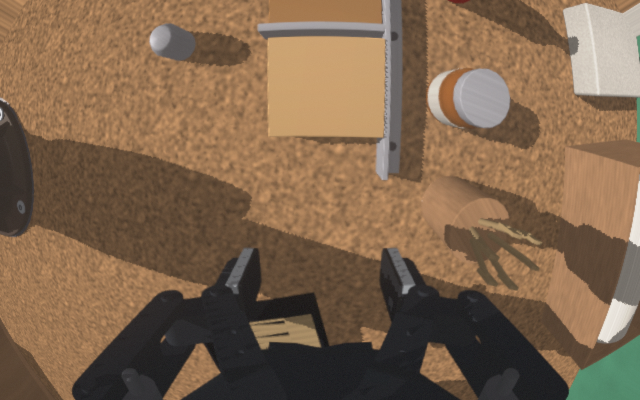

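Call:
move_arm([
  [[0, 0.24, 0], [0, 0.0009, 0], 0.28],
  [[0, 0.24, 0], [0, 0, 0], 0.28],
  [[0, 0.24, 0], [0, 0, 0], 0.28],
  [[0, 0.18, 0], [0, 0, 0], 0.28],
  [[0, 0.04, 0], [0, 0, 0], 0.28],
  [[-0.04, 0, 0], [0, 0, 0], 0.28],
  [[-0.04, 0, 0], [0, 0, 0], 0.28],
  [[-0.02, 0, 0], [0, 0, 0], 0.28],
  [[0, 0, 0], [0, 0, 0], 0.28],
])

```text
clock: 27.55
tcp_pos: [0.5697, -0.1037, 0.0169]
ee_rot: [-0.456, 0.454, -0.541, 0.542]
contact_force: [0.1, 0.0, -0.1]
width: 0.722
```

```bash
python3 - <<'E'
from h import *
go(-62,-112,13,270)
im=r.snapshot('wrist'); cv2.imwrite('pics/w29.png',im)
E
```

```text
clock 27.55 F [ 0.0512  0.0428 -0.0772] w 0.7215720657060029 q7 -0.5528308766447875
now in stop [ -58.9102 -132.0307] 16.897778639835778 ang -90.21682481737372 tilt [ 0.0031 -0.     -1.    ]
turn y units -0.0006022911593712858  shift final axes [-0.1002  0.0195 -0.0154]  shift current axes [-0.1001  0.0195 -0.0159]
```

View pics/w29.png

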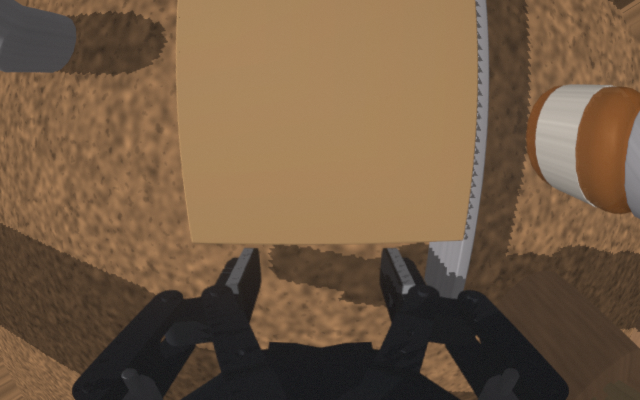

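Call:
move_arm([
  [[0, 0.018, -0.015], [0, -0.0006, 0], 0.28],
  [[-0.03, 0, 0], [0, 0, 0], 0.28],
  [[-0.02, 0, 0], [0, 0, 0], 0.28],
  [[-0.02, 0, 0], [0, 0, 0], 0.28],
  [[-0.02, 0, 0], [0, 0, 0], 0.28],
  [[-0.015, 0, 0], [0, 0, 0], 0.28],
  [[-0.015, 0, 0], [0, 0, 0], 0.28],
  [[-0.015, 0, 0], [0, 0, 0], 0.28],
  [[0, 0, 0], [0, 0, 0], 0.28],
])

```text
clock: 28.5
tcp_pos: [0.569, -0.0813, 0.0113]
ee_rot: [-0.453, 0.457, -0.54, 0.542]
contact_force: [-3.4, -12.1, 5.6]
width: 0.719
```

```bash
python3 - <<'E'
from h import *
go(-62,-112,13,270)
E
```

```text
clock 28.5 F [ -3.3887 -12.1237   5.5804] w 0.7185796157134042 q7 -0.6006134417928393
now in stop [ -63.3591 -110.0201] 11.331938194675018 ang -90.1807555023418 tilt [-0.0021 -0.0046 -1.    ]
turn y units -0.000502098617615982  shift final axes [ 0.0099 -0.0083  0.0068]  shift current axes [ 0.0099 -0.0083  0.0068]
```

Call:
move_arm([
  [[-0.02, 0, 0], [0, 0, 0], 0.28],
  [[-0.015, 0, 0], [0, 0, 0], 0.28],
  [[0, 0, 0], [0, 0, 0], 0.28],
])

```text
clock: 28.8
tcp_pos: [0.5689, -0.0813, 0.0113]
ee_rot: [-0.45, 0.458, -0.54, 0.544]
contact_force: [-7.6, -29.3, 12.7]
width: 0.723
```

```bash
python3 - <<'E'
from h import *
go(-62,-112,13,270)
im=r.snapshot('wrist'); cv2.imwrite('pics/w30.png',im)
E
```

```text
clock 28.8 F [ -7.6276 -29.3498  12.7044] w 0.722550882001456 q7 -0.6114405089230189
now in stop [ -63.4376 -110.0675] 11.288844574056244 ang -90.41056317465234 tilt [-0.005  -0.013  -0.9999]
turn y units -0.0011404532629231629  shift final axes [ 0.0097 -0.0086  0.0072]  shift current axes [ 0.0097 -0.0084  0.0072]
```

View pics/w30.png

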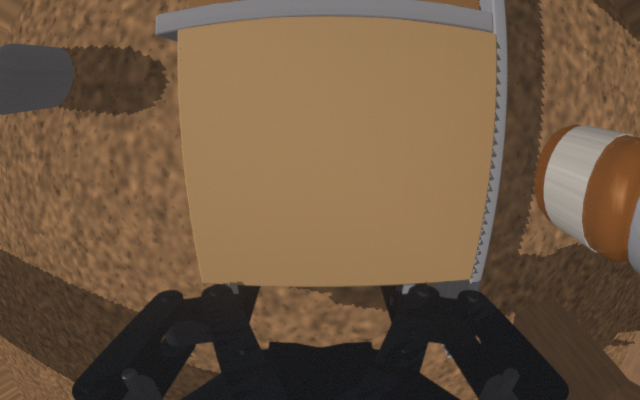

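Call:
move_arm([
  [[0.12, -0.005, 0], [0, 0.001, 0], 0.28],
  [[0.06, -0.08, 0], [0, 0, 0], 0.28],
  [[0, -0.24, 0], [0, 0, 0], 0.28],
  [[0, -0.24, 0], [0, 0, 0], 0.28],
  [[0, -0.24, 0], [0, 0, 0], 0.28],
  [[-0.2, -0.12, 0], [0, 0, 0], 0.28],
  [[-0.23, 0, 0], [0, 0, 0], 0.28],
  [[-0.15, 0, 0], [0, 0, 0], 0.28],
  [[0, 0, 0], [0, 0, 0], 0.28],
  [[0, 0, 0], [0, 0, 0], 0.28],
])

```text
clock: 29.85
tcp_pos: [0.5854, 0.0089, 0.1964]
ee_rot: [0.455, -0.454, 0.542, -0.542]
contact_force: [0.9, -1.3, 0.3]
width: 0.721
```

```bash
python3 - <<'E'
from h import *
np.save('T31.npy',Tt())
go(-172,-62,100,180)
im=r.snapshot('wrist'); cv2.imwrite('pics/w31.png',im)
cv2.imwrite('pics/w31z.png',cv2.resize(im[20:300,200:430],None,fx=2.1,fy=2.1,interpolation=cv2.INTER_CUBIC))
E
```

```text
clock 29.85 F [ 0.9062 -1.3317  0.3096] w 0.720645315892399 q7 -0.5975128026446899
now in stop [-62.429  -18.3933] 196.4123088108639 ang -90.31551228659478 tilt [ 0.0001  0.0003 -1.    ]
turn y units 0.24912357698168108  shift final axes [0.5479 0.4821 0.218 ]  shift current axes [ 0.2212  0.4819 -0.5467]
```

View pics/w31z.png

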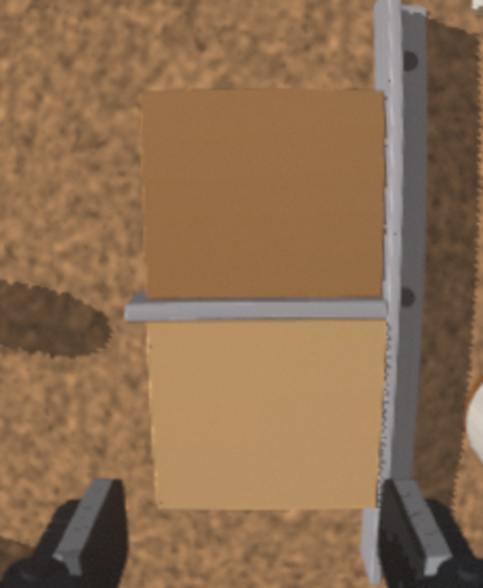

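View pics/w31.png

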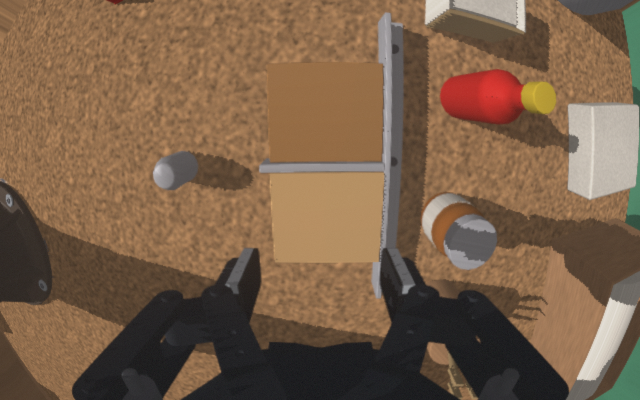

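Call:
move_arm([
  [[0.1, -0.1, -0.15], [0, 0, 0], 0.28],
  [[0.2, -0.05, -0.1], [0, 0, 0], 0.28],
  [[0.22, 0, -0.08], [0, 0, 0], 0.28],
  [[0.22, 0, -0.06], [0, 0, 0], 0.28],
  [[0.22, 0, -0.06], [0, 0, 0], 0.28],
  [[0.22, 0, -0.06], [0, 0, 0], 0.28],
  [[0.22, 0, -0.06], [0, 0, 0], 0.28],
  [[0.22, 0, -0.06], [0, 0, 0], 0.28],
  [[0.2, 0, -0.06], [0, 0, 0], 0.28],
  [[0, 0, 0], [0, 0, 0], 0.28],
])

```text
clock: 30.9
tcp_pos: [0.3806, -0.3333, 0.2257]
ee_rot: [0.45, -0.452, 0.545, -0.545]
contact_force: [0.7, -0.4, -0.5]
width: 0.719
```

```bash
python3 - <<'E'
from h import *
go(-172,-62,100,180)
t=r.snapshot('top'); s=r.snapshot('scene'); cv2.imwrite('pics/t32.png',t); cv2.imwrite('pics/s32.png',s)
cv2.imwrite('pics/t32z.png',cv2.resize(t[160:260,220:380],None,fx=5,fy=5,interpolation=cv2.INTER_CUBIC))
cv2.imwrite('pics/s32z.png',cv2.resize(s[150:260,250:410],None,fx=5,fy=5,interpolation=cv2.INTER_CUBIC))
T=np.load('T31.npy')
z=lambda u,v:(200+u/2.1,20+v/2.1)
print('top board',w2s(cast('wrist',[z(148,322),z(386,321),z(158,508),z(376,507)],.04,T)))
print('left3',w2s(cast('wrist',[z(141,91),z(385,92),z(148,297)],.03,T)))
print('fence',w2s(cast('wrist',[z(388,300),z(375,10),z(372,578),z(126,313)],.038,T)))
E
```

```text
clock 30.9 F [ 0.7004 -0.3533 -0.512 ] w 0.7189159641416295 q7 0.20296737618038194
now in stop [-206.6546 -390.2249] 225.71615800065686 ang -91.11347557891119 tilt [-0.0026 -0.0019 -1.    ]
turn y units 0.24690701228080217  shift final axes [-0.1733  0.6286 -1.6411]  shift current axes [-1.6456  0.6244  0.1427]
top board [[-107.7729   -3.9416]
 [   0.1604   -3.8416]
 [-108.2744  -98.6361]
 [   1.2097  -98.9748]]
left3 [[-109.9309  101.0469]
 [  -0.4623  100.6177]
 [-108.9313    5.7767]]
fence [[   1.0949    5.5192]
 [  -6.1535  137.4821]
 [   3.0778 -144.1619]
 [-118.1308   -0.0154]]
```

View pics/t32z.png

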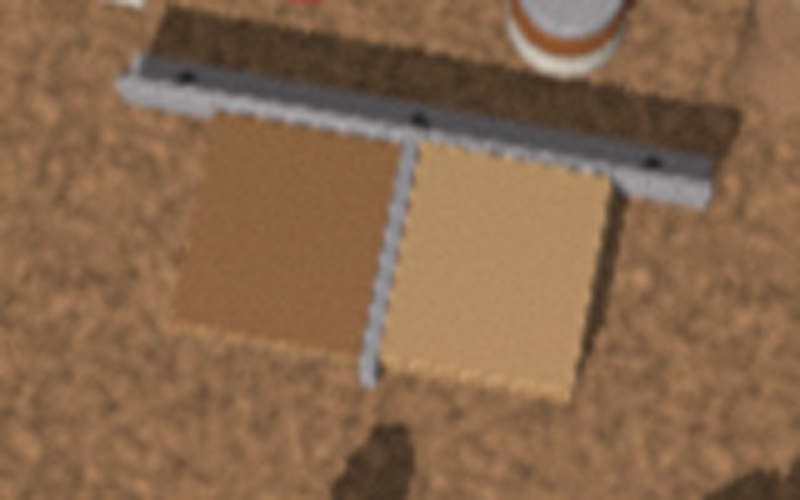

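View pics/s32z.png

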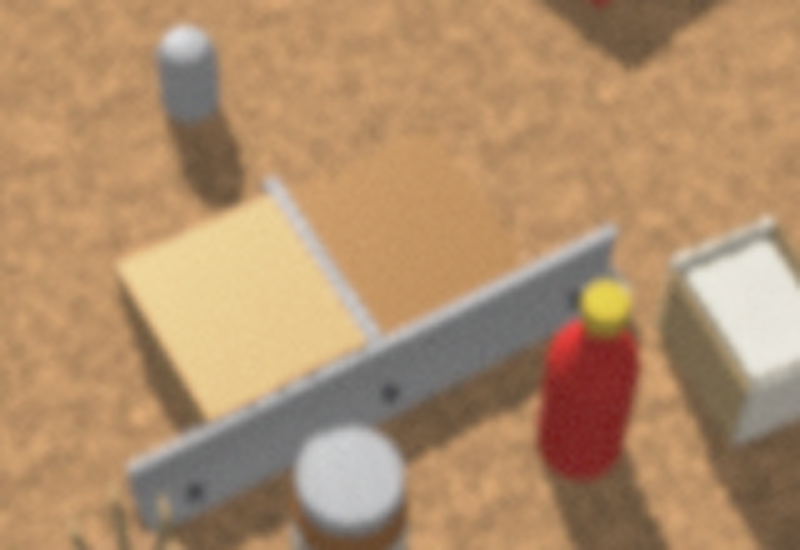

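View pics/s32.png

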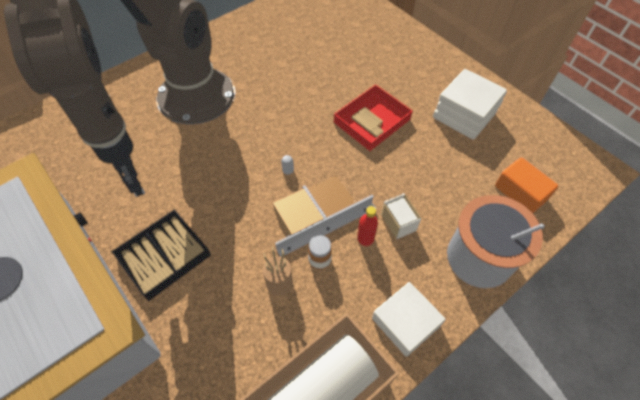

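```bash
python3 - <<'E'
from plant import r
print(r.state()['contact_force'],r.state()['clock']); print(r.close_job())
E
```

```text
[-0.02312552  0.18593996 -0.03653578] 31.0
the job is handed in; nothing more can be done
None
```

I handed the job in at 31 s of the 72 s. The broken board is flat in the red scrap tray, and both piles look home in their corners. The arm was clear of everything.

- **Broken board:** I gripped it by its sides on the left pile and set it down in the tray. Pictures taken afterwards show it lying flat on the floor.
- **Piles:** I pushed each pile with two spread fingers, towards the back fence and towards the divider, until it stopped hard at about 26–42 N.
- **Right pile, second push:** The first divider push stopped short. A later picture showed a gap of about 7 mm, so I pushed it towards the divider again.

**Last checks**
- **Left pile's top board:** it measured about 0.5 mm off the back fence and 2 mm off the divider.
- **Fourth good board, on the right pile:** it measured within about 1 mm of flush, and its front edge about 2 mm nearer the fence than nominal. Picture measurements of the stop itself were 1–6 mm off, worst at the far ends of the fence. That makes these readings rough; the hard stops are the better evidence.
- **Lower boards:** none stuck out in the top or scene views. I didn't measure them one by one; they are covered only by the finger pushes.
- **Bystanders:** the things standing around look unmoved, judged by eye only.

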